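# Hang the rotary tool level on its bench hook

### The arm

A 6-joint arm with a two-finger parallel gripper is mounted at the origin on a cart in front of the work surface, level with it; the furniture and walls round the work are solid. World frame = base frame: x ahead of the robot, y to its left, z up, the work surface at z = 0. Lengths are in m, angles in rad, forces in N, time in s.
With the tool pointing down it reaches from about 0.3 to 0.95 m from the base axis. Payload 3.1 kg.
Tool frame: the origin (TCP) lies midway between the tips of the shut fingers; the grasp point (between the pads) lies 19 mm behind it (bot.grip_point_offset is the distance from the TCP to the grasp point, in m); z points along the fingers, y is the line along which they close (so a half turn about z gives the same grasp; the last joint's range is limited). The gripper opens to 85 mm and grips with 20 to 120 N. Pads are 22 mm wide; open, the fingers measure 114 mm over their backs; the gripper's body (76 mm by 85 mm) begins 54 mm behind the grasp point. The pads swing forward as they close: fully open they stand 13 mm farther back than shut.
Start: joints at [1.099, 0.308, 1.634, -0, 1.2, -0.07], TCP at [0.244, 0.575, 0.209] pointing down, gripper open.
Joint ranges: [-3.06, 3.06], [-0.79, 1.96], [0.05, 2.63], [-1.19, 4.34], [0.05, 2.64], [-2.94, 2.94]. Speed limits (rad/s): [2.79, 2.79, 3.14, 3.14, 3.14, 3.14].

### API

Orientations are given as a 3x3 rotation matrix whose columns are the frame's x, y, z axes.
In Python, from rig import telemetry, eyes, bot gives the robot as it stands. The module is installed in compiled form; this text tells all that it offers.
- The arm moves only by the tool send_rows, never from a script. Its argument "deltas" is a list of rows, each an object of numbers: "x", "y", "z": the shift along the tool's x, y, z each as a share of 250 mm, from -1 to 1; "wx", "wy", "wz": the turn, a rotation vector about the tool's x, y, z each as a share of 45 degrees, from -1 to 1. A call has 1 to 12 rows; each row is the pose to reach, as a shift and turn from the pose commanded when the call began, along the tool's axes at that moment; what a row does not reach only later rows make up. A row lasts 1/12 s, in which the tool goes at most 41.7 mm and 7.16 degrees, less where a joint would pass 70% of its speed; a pose out of reach is approached as far as the arm can. A call with a number of a shift or a turn outside -1 to 1 is refused whole. A call with a gripper value outside its range is refused whole. "fingers" is the opening, from 0 (shut) to 1 (fully open), set as the call begins (left out, the last holds). The fingers move at their own pace and stop on an object; "newtons" is the grip in N (left out, the last holds). Time passes only in rows, so rows that repeat a pose let the fingers close. It gives the time, the measured TCP pose, the force, the opening and the grip force at its end, in the units of the state.
- telemetry.get_state(): the state, without advancing time (a new reading comes with each control period).
- eyes.grab_frame(name): name is "scene" or "side" or "wrist"; returns a dict with "frame" (480x640x3 uint8, red, green, blue), "camera_matrix" (3x3 intrinsics, pixels), "pose" (4x4, takes a point from camera to world coordinates); the wrist camera has in their place "tool_from_camera" (4x4, takes a point from camera to tool coordinates, whose origin is the TCP and whose axes are the flange's). Camera axes: x right, y down, z forward; pixel columns grow to the right and rows downward; lengths in m; the calibration is good to about 2 mm. A picture is of the moment at which its call begins: read the wrist's pose just before it. There is no depth.
- bot.hand_in(): hands the job in; it is judged then, once.
Trained networks look in the newest picture that a camera, given by its name, has taken for a name from the list of things; names that differ only in an ending like _2 or _b are one class to them, and where a whole thing is asked for, a point or a joint stands for the part that bears it (a point fixed in the world has none). Each returns a list of dicts, best first, with "p" (0 to 1); they miss things now and then, are a little off and sometimes report something else, mostly with a low value. They report only what shows in the picture. A call takes as long as a camera call.
- eyes.cut_out(label, camera): "pixels" (480x640 bool, what is visible of it) and "extent" ([left, top, right, bottom] in pixels, round what is visible of it).
- eyes.place_of(label, camera): "position" ([column, row] in pixels: a listed point, or the origin of a listed thing).
The state is a dict: "time_s": time; "joints": joint angles; "qvel": joint speeds; "joint_efforts": joint torques, N m; "ee_pos": TCP position; "eef_rot": TCP orientation; "ft_force": force on the tool from outside, world axes, zero at the start; "ft_torque": the same for the moment, N m; "gripper_width": finger opening in m; "gripper_force": force on a finger pad.
Only numpy, scipy, OpenCV 4.12 (cv2) and the standard library are available. Lean on these libraries where they do the work, as an engineer would, in place of code of your own. Each camera call takes 0.05 s, during which the arm holds its last target. There are 200 camera calls.

### The job

The rotary tool lies on its side in its suspension hanger. Stand it up on the hanger's foot and let go of it, then take it afresh by the plate and hang it on the stand's hook by whichever of the four holes makes the tool hang level: someone has shifted the tool in its clamp, so work out where it now balances. Leave it hanging still and level; do not drop it, and leave the tin, the loupe, the pot and the little stone where they are.

Things in the scene. Friction and masses are not known exactly. Their poses are not given: they have to be found in the camera images.
- hanger: suspension hanger with a green rotary tool clamped in it, one loose piece, 0.67 kg. Origin: middle of its foot's underside (under the plate); z from foot to holes, y along the tool to the nose (bit end), x the plate's normal. It starts lying on its +x side: x down, z level and roughly away from the robot, the plate's middle plane 34 mm above the bench.
- clamp_block (a point): centre of the grey clamp block (68 mm in x, 30 in y, 72 in z), at hanger (0, 13, 36) mm, on the tool's axis. A 4 mm thick foot, 66 mm wide, runs on from its underside to y = -45, so it stands steady with z up. Block, foot and plate alone weigh 0.14 kg with their centre of mass at y = 8, z = 45 mm.
- plate_top (a point): middle of the top edge of the bare light aluminium plate, at hanger (0, 0, 142) mm. The plate is 5 mm thick in x, 65 mm wide in y (-32.5 to 32.5), stands from z = 72 to 142 mm and has four holes in a row at z = 130; at its root a flange reaches 28 mm to +x, up to z = 79. It can be pinched across its two ends or across its thickness.
- tool_slide (a joint): how far the tool sits forward in the clamp block (m): 0 in the middle, plus towards the nose, -0.028 to 0.028; clamped hard, it does not move under handling.
- dial (a point): centre of the face of the amber speed dial, a knob 32 mm across on the -x side of the tool (uppermost at the start). The tool itself weighs 0.53 kg, some 10 % more or less; its own centre of mass lies on its axis, 46 mm from this dial towards the nose, measured along y.
- nose (a point): tip of the bit, the tool's front end. The tool is 321 mm long, its tail end lies 316 mm behind this point along y; the green body is 54 to 62 mm thick, a small switch on its top near the tail reaches z = 73 mm.
- hole_1 (a point): centre of the hole number 1 of the plate, at y = -22.5 mm in the hanger's frame (nearest the tail); a through hole along the plate's normal, about 10.5 mm wide, 12 mm below the plate's top edge.
- hole_2 (a point): centre of the hole number 2 of the plate, at y = -7.5 mm in the hanger's frame (second from the tail); a through hole along the plate's normal, about 10.5 mm wide, 12 mm below the plate's top edge.
- hole_3 (a point): centre of the hole number 3 of the plate, at y = 7.5 mm in the hanger's frame (third from the tail); a through hole along the plate's normal, about 10.5 mm wide, 12 mm below the plate's top edge.
- hole_4 (a point): centre of the hole number 4 of the plate, at y = 22.5 mm in the hanger's frame (nearest the nose); a through hole along the plate's normal, about 10.5 mm wide, 12 mm below the plate's top edge.
- hook_stand: The hanger stand, fixed to the bench: a grey round base 110 mm across, a steel post 16 mm thick (24 mm at its collar, a small thumbscrew there reaches 32 mm to +y), and a hook of 5 mm wire at its top, 270 mm high. Origin under the post; the hook points along its -x, roughly towards the robot.
- hook_seat (a point): lowest point of the hook, on the axis of the 5 mm wire, 70 mm in front of the post and 262 mm above the bench. From here the wire rises gently (7 mm in 59) back to the post and more steeply (11 mm in 30) forward to the tip.
- hook_tip (a point): the round free tip of the hook, axis of the wire, 30 mm in front of the seat and 11 mm higher. The plate goes on over this tip, its plane square to the hook.
- tool_tin: bare food tin, 73 mm across and 100 mm high, loose, empty; origin under its centre. Leave alone.
- loupe: black and clear loupe, 42 mm across, 40 mm high, loose; origin under its centre. Leave alone.
- polish_pot: cream and red round pot, 63 mm across, 34 mm high, loose; origin under its centre. Leave alone.
- find_1: small yellowish stone, 40x51x25 mm, loose; origin under its centre. Leave alone.

How it is judged:
On the way:
1. the hanger stands upright on its foot on the bench, let go (angle between hanger's own z axis and vertical below 0.1 rad and height (world z) of hanger below 0.012 m and contact force between the fingers and hanger below 0.2 N and linear speed of hanger below 0.04 m/s), for 0.2 s.
At the end, for the whole second after the job is handed in: the tool hangs at rest from the hook by a hole of its plate, its length level to within 6 degrees and the plate upright to within 11 degrees, its weight on the hook and its foot more than 10 cm above the bench (angle between hanger's own y axis and vertical between 1.4658 and 1.6758 rad and angle between hanger's own z axis and vertical below 0.2 rad and z of hook_seat in the frame of hanger between 0.12 and 0.14 m and y of hook_seat in the frame of hanger between -0.03 and 0.03 m and x of hook_seat in the frame of hanger between -0.055 and 0.055 m and contact force between hanger and hook_stand above 3 N and height (world z) of hanger above 0.1 m and linear speed of hanger below 0.04 m/s and angular speed of hanger below 0.3 rad/s); the robot touches nothing.
It fails at once if the tin, the loupe, the pot or the stone is moved by more than 25 mm or tipped (distance of any of tool_tin, loupe, polish_pot, find_1 from where it was at the start of the episode above 0.025 m or angle between any of tool_tin, loupe, polish_pot's own z axis and vertical above 0.4 rad).
It fails at once if the tool is dropped (it moves faster than 1.2 m/s) (linear speed of hanger above 1.2 m/s).
It also fails if it takes over 66 s, if anything falls off the work surface, if the arm or the gripper's body presses on something with over 40 N, if the wrist force passes 120 N, or if a joint passes its speed limit or range.

## Working session

There is one attempt and no reset: what is moved stays moved. The work goes in short steps, Python scripts to look and compute and a tool call to move; the robot and the scene stay as the last step left them, time stands still between calls to the robot, and variables do not carry over. Pictures are saved under pics/ and viewed, at most 10 in all, crops included, and the job is handed in when it is done.

Besides the shell and the picture viewer there is one more tool, called after ">>>" by a JSON object that holds its "fn" and its "kwargs", one argument or row to a line. send_rows: Moves the arm, as the interface text tells. Shift numbers are shares of 250 mm and turn numbers shares of 45 degrees, none past 1 either way. Its arguments: {"type":"object","properties":{"deltas":{"type":"array","items":{"type":"object","properties":{"x":{"type":"number","minimum":-1,"maximum":1},"y":{"type":"number","minimum":-1,"maximum":1},"z":{"type":"number","minimum":-1,"maximum":1},"wx":{"type":"number","minimum":-1,"maximum":1},"wy":{"type":"number","minimum":-1,"maximum":1},"wz":{"type":"number","minimum":-1,"maximum":1}}}},"fingers":{"type":"number"},"newtons":{"type":"number"}},"required":["deltas"]}

```bash
mkdir -p pics
cat > h.py <<'E'
import numpy as np, cv2
from rig import telemetry, eyes, bot
def ray(f,px,T=None):
    K=np.array(f["camera_matrix"]);P=np.array(f["pose"]) if T is None else T
    d=P[:3,:3]@np.linalg.solve(K,[px[0],px[1],1]);return P[:3,3],d/np.linalg.norm(d)
def tri(rays):
    A=0;b=0
    for o,d in rays:
        M=np.eye(3)-np.outer(d,d);A=A+M;b=b+M@o
    x=np.linalg.solve(A,b);return x,[round(float(np.linalg.norm((np.eye(3)-np.outer(d,d))@(x-o)))*1e3,1) for o,d in rays]
def proj(f,p,T=None):
    K=np.array(f["camera_matrix"]);P=np.array(f["pose"]) if T is None else T
    c=P[:3,:3].T@(np.array(p)-P[:3,3]);u=K@c;return u[:2]/u[2]
def wristT(f,s):
    T=np.eye(4);T[:3,:3]=np.array(s["eef_rot"]);T[:3,3]=s["ee_pos"];return T@np.array(f["tool_from_camera"])
def onz(o,d,z): return o+d*(z-o[2])/d[2]
E
cat > a.py <<'E'
from h import *
np.set_printoptions(precision=4,suppress=True)
F={}
for c in("scene","side"):
    F[c]=eyes.grab_frame(c);cv2.imwrite(f"pics/{c}0.png",F[c]["frame"][:,:,::-1])
names="hanger clamp_block plate_top dial nose hole_1 hook_stand hook_seat hook_tip tool_tin loupe polish_pot find_1".split()
for n in names:
    R=[]
    for c in F:
        L=eyes.place_of(n,c)
        for l in L[:4]: print(n,c,round(l["p"],2),np.round(l["position"],1), onz(*ray(F[c],l["position"]),0.034)[:2])
        if L: R.append(ray(F[c],L[0]["position"]))
    if len(R)==2: print("   ->",*tri(R))
print(F["scene"]["pose"],F["side"]["pose"])
E
python3 a.py
```

```text
hanger scene 0.94 [279.5 277.3] [0.5115 0.1492]
hanger side 0.79 [284.3 271.1] [0.5116 0.1299]
   -> [0.5106 0.1437 0.0307] [6.0, 6.0]
clamp_block scene 0.63 [286.  269.8] [0.5396 0.1661]
clamp_block side 0.91 [297.2 264.4] [0.5403 0.1537]
   -> [0.5398 0.164  0.0309] [3.8, 3.8]
plate_top scene 0.75 [318.8 252.6] [0.6439 0.1829]
plate_top scene 0.3 [307.  255.3] [0.6141 0.1895]
plate_top side 0.6 [303.7 239.2] [0.5545 0.2555]
plate_top side 0.59 [341.8 257.6] [0.6441 0.1765]
   -> [0.5579 0.0758 0.1357] [18.0, 18.0]
dial scene 0.96 [310.7 272.2] [0.5785 0.125 ]
dial side 0.66 [300.1 269.1] [0.5472 0.1361]
   -> [0.549  0.0857 0.0696] [3.3, 3.3]
nose scene 0.82 [235.6 253. ] [0.4839 0.2991]
nose side 0.59 [277.  228.4] [0.4853 0.3069]
   -> [0.4855 0.3035 0.0337] [2.1, 2.1]
hole_1 scene 0.98 [323.9 260.1] [0.6331 0.1486]
hole_1 scene 0.91 [315.7 254.3] [0.6333 0.181 ]
hole_1 scene 0.72 [321.2 260.6] [0.6268 0.1505]
hole_1 scene 0.56 [309.3 255.7] [0.6174 0.1848]
hole_1 side 0.93 [335.1 254.6] [0.6291 0.1888]
hole_1 side 0.8 [343.4 264.5] [0.6461 0.1501]
hole_1 side 0.72 [335.1 260.4] 
[... 1038 characters left out ...]
 side 0.57 [296.5 268.5] [0.539  0.1386]
   -> [ 0.7289  0.0009 -0.0064] [0.3, 0.3]
polish_pot scene 0.9 [308.5 255. ] [0.6177 0.1885]
polish_pot scene 0.26 [246.  342.5] [0.3476 0.0052]
polish_pot side 0.96 [345.1 248.7] [0.6542 0.2119]
   -> [ 0.6577  0.2492 -0.0017] [7.2, 7.2]
find_1 scene 0.72 [245.6 340.4] [0.3498 0.0107]
find_1 side 0.82 [219.2 308.6] [0.3839 0.0113]
   -> [ 0.3713  0.0553 -0.0074] [0.3, 0.3]
[[ 0.7998 -0.2858  0.5279  0.038 ]
 [-0.6003 -0.3864  0.7002 -0.634 ]
 [ 0.0038 -0.8769 -0.4806  0.639 ]
 [ 0.      0.      0.      1.    ]] [[ 0.9998 -0.0187 -0.0034  0.5788]
 [-0.0078 -0.5674  0.8234 -0.6686]
 [-0.0174 -0.8232 -0.5674  0.6687]
 [ 0.      0.      0.      1.    ]]
```

View pics/scene0.png

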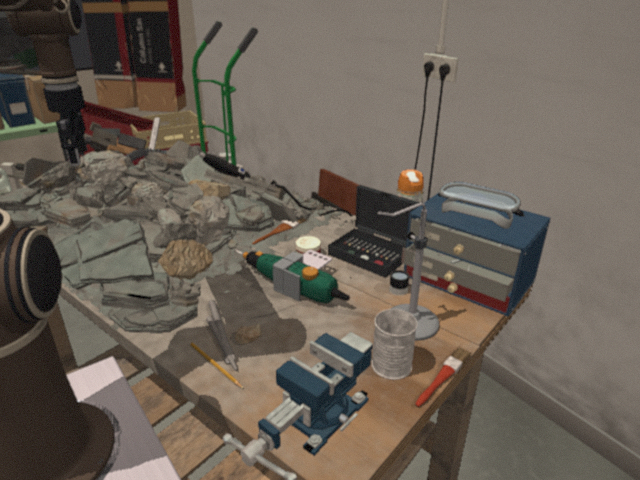

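View pics/side0.png

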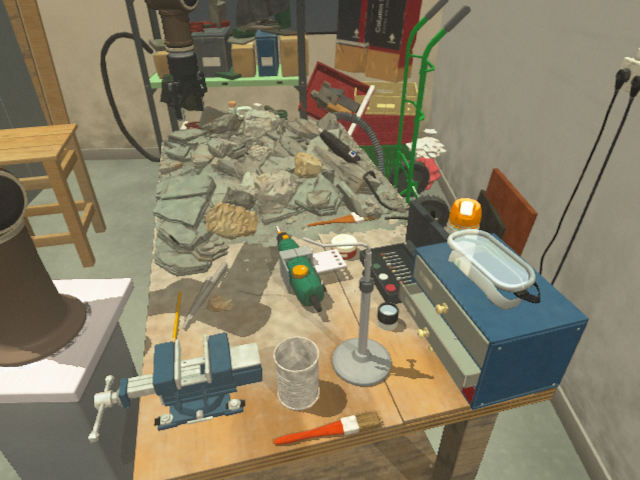

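Run:
```python
from h import *
np.set_printoptions(precision=4,suppress=True)
s=telemetry.get_state();print(s["time_s"],np.array(s["ee_pos"]),np.array(s["eef_rot"]));f=eyes.grab_frame("wrist");print(np.array(f["tool_from_camera"]),f["camera_matrix"])
R=np.array(s["eef_rot"]);print(R.T@(np.array([.5,.14,.40])-s["ee_pos"])/.25)
```

```text
1.4 [0.2445 0.5752 0.2087] [[-0.9204  0.3911  0.    ]
 [ 0.3911  0.9204  0.    ]
 [-0.      0.     -1.    ]]
[[ 0.0013 -0.9542 -0.299   0.0761]
 [ 1.      0.0018 -0.0013  0.0007]
 [ 0.0018 -0.299   0.9542 -0.1633]
 [ 0.      0.      0.      1.    ]] [[370.3789   0.     316.0502]
 [  0.     370.3789 236.9244]
 [  0.       0.       1.    ]]
[-1.6215 -1.2025 -0.7653]
```

>>> {"fn": "send_rows", "kwargs": {
  "deltas": [
    {"z":-0.16},
    {"x":-0.8,"y":-0.6,"z":-0.36},
    {"x":-0.8,"y":-0.6,"z":-0.36},
    {"x":-0.8,"y":-0.6,"z":-0.36},
    {"x":-0.8,"y":-0.6,"z":-0.36},
    {"x":-0.8,"y":-0.6,"z":-0.36},
    {"x":-0.8,"y":-0.6,"z":-0.36},
    {"x":-0.8,"y":-0.6,"z":-0.36}
  ],
  "fingers": 1
}}

```text
validation failed for argument at $.de...
```

>>> {"fn": "send_rows", "kwargs": {
  "deltas": [
    {"x":-0.8,"y":-0.6,"wz":-0.6},
    {"x":-0.8,"y":-0.6,"wz":-0.6},
    {"x":-0.8,"y":-0.6,"wz":-0.6},
    {"x":-0.8,"y":-0.6,"wz":-0.6},
    {"x":-0.8,"y":-0.6,"wz":-0.6},
    {"x":-0.8,"y":-0.6,"wz":-0.6},
    {"x":-0.8,"y":-0.6,"wz":-0.6},
    {"x":-0.8,"y":-0.6,"wz":-0.6}
  ]
}}

```text
validation failed for argument at $.de...
```

```bash
cat > w.py <<'E'
from h import *
import sys,json
np.set_printoptions(precision=4,suppress=True)
s=telemetry.get_state();f=eyes.grab_frame("wrist");T=wristT(f,s)
print(s["time_s"],s["joints"],np.array(s["ee_pos"]),np.array(s["eef_rot"]).tolist())
cv2.imwrite(f"pics/{sys.argv[1]}.png",f["frame"][:,:,::-1])
H=dict(plate_top=.034,hole_1=.034,dial=.068,nose=.034,clamp_block=.034,hanger=.034,polish_pot=0)
for n in sys.argv[2:]:
    for l in eyes.place_of(n,"wrist")[:5]: print(n,round(l["p"],2),np.round(l["position"],1),onz(*ray(f,l["position"],T),H.get(n,0)))
E
python3 w.py w1 plate_top hole_1 dial nose clamp_block hanger polish_pot
```

```text
1.45 [ 1.0993  0.3081  1.6338  0.      1.1997 -0.0697] [0.2444 0.5752 0.2087] [[-0.920365243805885, 0.3910598648517054, -9.813225843496779e-06], [0.39105986485644945, 0.9203652438549461, 1.5101688854088637e-06], [9.622318436669818e-06, -2.4476518178546837e-06, -0.9999999999507099]]
```

View pics/w1.png

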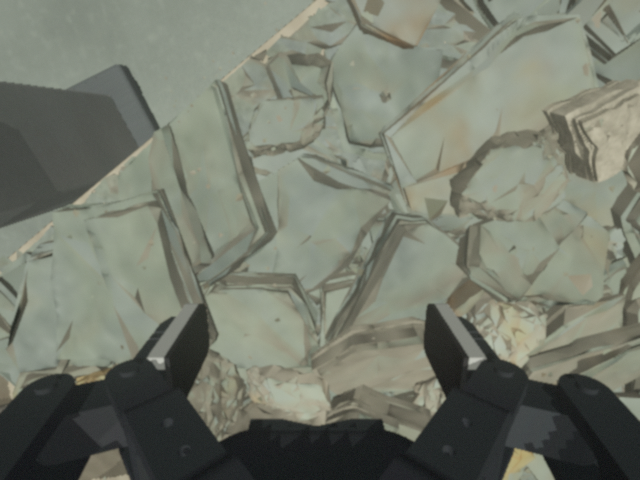

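The wrist picture shows only rubble (nothing relevant) because the moves were refused; I'll retry with all six fields given.

>>> {"fn": "send_rows", "kwargs": {
  "deltas": [
    {"x":0,"y":0,"z":-0.16,"wx":0,"wy":0,"wz":0},
    {"x":-0.8,"y":-0.6,"z":-0.36,"wx":0,"wy":0,"wz":0},
    {"x":-0.8,"y":-0.6,"z":-0.36,"wx":0,"wy":0,"wz":0},
    {"x":-0.8,"y":-0.6,"z":-0.36,"wx":0,"wy":0,"wz":0},
    {"x":-0.8,"y":-0.6,"z":-0.36,"wx":0,"wy":0,"wz":0},
    {"x":-0.8,"y":-0.6,"z":-0.36,"wx":0,"wy":0,"wz":0},
    {"x":-0.8,"y":-0.6,"z":-0.36,"wx":0,"wy":0,"wz":0},
    {"x":-0.8,"y":-0.6,"z":-0.36,"wx":0,"wy":0,"wz":0}
  ],
  "fingers": 1
}}

```text
time_s: 2.52
ee_pos: [0.3734, 0.3545, 0.3007]
eef_rot: [[-0.918, 0.396, 0.005], [0.396, 0.918, -0.001], [-0.005, 0.001, -1.0]]
ft_force: [-0.4, 1.0, 0.6]
gripper_width: 0.0856
gripper_force: 0.0
```

>>> {"fn": "send_rows", "kwargs": {
  "deltas": [
    {"x":-0.8,"y":-0.6,"z":0,"wx":0,"wy":0,"wz":-0.6},
    {"x":-0.8,"y":-0.6,"z":0,"wx":0,"wy":0,"wz":-0.6},
    {"x":-0.8,"y":-0.6,"z":0,"wx":0,"wy":0,"wz":-0.6},
    {"x":-0.8,"y":-0.6,"z":0,"wx":0,"wy":0,"wz":-0.6},
    {"x":-0.8,"y":-0.6,"z":0,"wx":0,"wy":0,"wz":-0.6},
    {"x":-0.8,"y":-0.6,"z":0,"wx":0,"wy":0,"wz":-0.6},
    {"x":-0.8,"y":-0.6,"z":0,"wx":0,"wy":0,"wz":-0.6},
    {"x":-0.8,"y":-0.6,"z":0,"wx":0,"wy":0,"wz":-0.6}
  ]
}}

```text
time_s: 3.18
ee_pos: [0.4972, 0.1395, 0.2986]
eef_rot: [[-0.998, -0.064, 0.001], [-0.064, 0.998, -0.001], [-0.001, -0.001, -1.0]]
ft_force: [0.8, 0.2, 0.0]
gripper_width: 0.0853
gripper_force: 0.0
```

```bash
python3 w.py w2 plate_top hole_1 dial nose clamp_block hanger polish_pot
```

```text
3.1833 [ 0.1903  0.0221  1.7827 -0.0016  1.336  -1.4447] [0.4972 0.1395 0.2986] [[-0.9979187858682036, -0.06447417050070357, 0.0010854259884612802], [-0.06447568546528512, 0.997918262399386, -0.0014239218980525478], [-0.0009913602331336948, -0.0014909419963036177, -0.9999983971471413]]
plate_top 0.6 [337.  301.4] [0.6398 0.1753 0.034 ]
hole_1 0.94 [342.7 296.1] [0.6318 0.1819 0.034 ]
hole_1 0.75 [316.8 297.8] [0.6365 0.1492 0.034 ]
hole_1 0.62 [329.5 297.9] [0.6355 0.1654 0.034 ]
hole_1 0.58 [354.8 291.7] [0.6247 0.1967 0.034 ]
dial 0.82 [263.1 235.5] [0.5469 0.0833 0.068 ]
nose 0.87 [458.2 191.4] [0.4888 0.3043 0.034 ]
clamp_block 0.73 [328.7 227.4] [0.5423 0.1572 0.034 ]
hanger 0.65 [311.5 196. ] [0.5055 0.1342 0.034 ]
polish_pot 0.86 [385.  299.3] [0.6495 0.2442 0.    ]
```

View pics/w2.png

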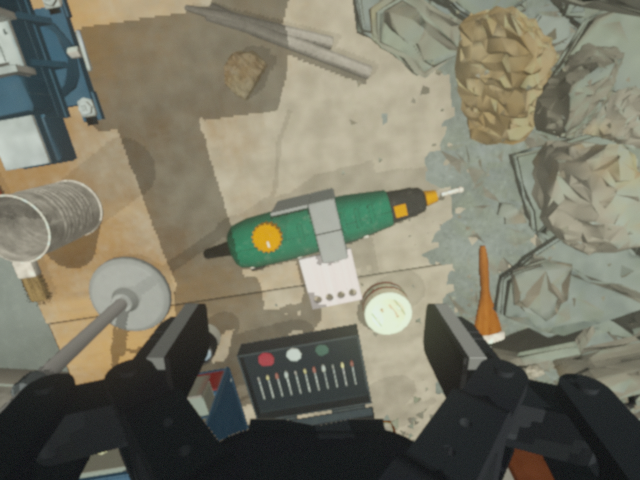

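The wrist picture shows the hanger at yaw ≈14.5°, holes at (317–355, 292–298), dial (263,236), nose (458,191), and the pot (387,300) close to the plate's nose-side corner. Pinch across the plate ends works at hanger z≈100 mm.

```bash
cat > g.py <<'E'
from h import *
np.set_printoptions(precision=3,suppress=True)
from scipy.spatial.transform import Rotation as Ro
def R_of(yaw,tilt):  # yaw deg of tool y from world y; tilt>0: points down+away from robot
    y=np.array([-np.sin(np.radians(yaw)),np.cos(np.radians(yaw)),0]);h=np.array([y[1],-y[0],0])
    t=np.radians(tilt);z=np.array([0,0,-1])*np.cos(t)+h*np.sin(t)
    return np.c_[np.cross(y,z),y,z]
def go(tcp,R,frm=None):
    s=telemetry.get_state() if frm is None else frm
    R0=np.array(s["eef_rot"]);d=R0.T@(np.array(tcp)-s["ee_pos"])/.25
    w=Ro.from_matrix(R0.T@R).as_rotvec()/(np.pi/4)
    print("xyz",d,"w",w,"rows",np.ceil(max(np.linalg.norm(d)*6,np.linalg.norm(w)*6.29))); return dict(ee_pos=np.array(tcp),eef_rot=R)
E
python3 - <<'E'
from g import *
R=R_of(14.5,-15)
p=np.array([.6031,.1658,.036])+R[:,2]*.027
print(p)
a=go(p-R[:,2]*.12,R);go(p,R,a)
E
```

```text
[0.596 0.164 0.01 ]
xyz [-0.533  0.074  0.691] w [ 0.031  0.332 -0.23 ] rows 6.0
xyz [0.   0.   0.48] w [0. 0. 0.] rows 3.0
```

>>> {"fn": "send_rows", "kwargs": {
  "deltas": [
    {"x":-0.533,"y":0.074,"z":0.69,"wx":0.031,"wy":0.332,"wz":-0.23},
    {"x":-0.533,"y":0.074,"z":0.69,"wx":0.031,"wy":0.332,"wz":-0.23},
    {"x":-0.533,"y":0.074,"z":0.69,"wx":0.031,"wy":0.332,"wz":-0.23},
    {"x":-0.533,"y":0.074,"z":0.69,"wx":0.031,"wy":0.332,"wz":-0.23},
    {"x":-0.533,"y":0.074,"z":0.69,"wx":0.031,"wy":0.332,"wz":-0.23},
    {"x":-0.533,"y":0.074,"z":0.69,"wx":0.031,"wy":0.332,"wz":-0.23},
    {"x":-0.533,"y":0.074,"z":0.69,"wx":0.031,"wy":0.332,"wz":-0.23},
    {"x":-0.533,"y":0.074,"z":0.69,"wx":0.031,"wy":0.332,"wz":-0.23}
  ]
}}

```text
time_s: 4.25
ee_pos: [0.626, 0.1709, 0.1261]
eef_rot: [[-0.935, -0.249, -0.252], [-0.241, 0.968, -0.065], [0.261, -0.0, -0.965]]
ft_force: [0.1, 0.0, 0.5]
gripper_width: 0.0854
gripper_force: 0.0
```

```bash
python3 w.py w3 hole_1 dial plate_top polish_pot
python3 - <<'E'
from g import *
R=R_of(14.5,-15)
go([.596,.164,.01],R)
E
```

```text
4.25 [ 0.2059  0.6067  1.4013 -0.0127  1.3971 -1.613 ] [0.626  0.1709 0.1261] [[-0.9349611775051028, -0.24942283032340412, -0.2522614680678248], [-0.24067760809364694, 0.9683945496245613, -0.06546972750641414], [0.2606182754923237, -0.0004979667715791907, -0.9654417986126879]]
hole_1 0.97 [347.8 266.2] [0.622  0.1938 0.034 ]
hole_1 0.78 [329.5 271.7] [0.6293 0.1819 0.034 ]
hole_1 0.74 [285.6 272.8] [0.6381 0.151  0.034 ]
hole_1 0.55 [306.2 274.7] [0.6357 0.1659 0.034 ]
plate_top 0.89 [318.3 287.7] [0.6427 0.1769 0.034 ]
polish_pot 0.97 [393.7 313.4] [0.6535 0.2442 0.    ]
xyz [0.004 0.006 0.496] w [-0.001  0.007 -0.002] rows 3.0
```

View pics/w3.png

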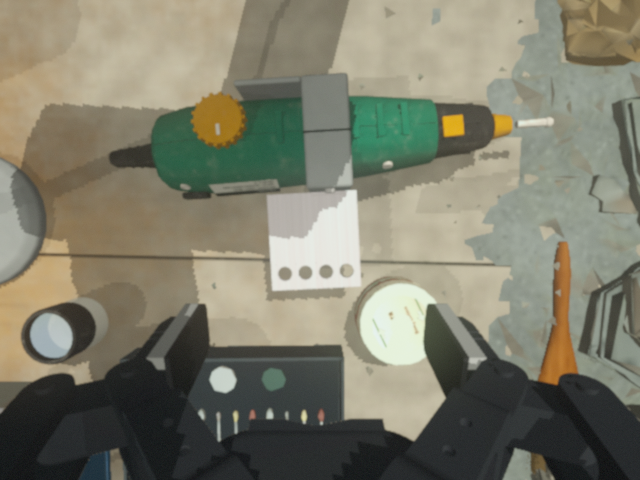

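The view shows the plate between the fingers, holes at (285–347, 272), dial (218,120), clamp block top face spanning columns 303–350, pot (395,322) just outside the right finger's path.

Run:
```python
from g import *
f=eyes.grab_frame("wrist");s=telemetry.get_state();T=wristT(f,s);R=np.array(s["eef_rot"]);o=np.array(s["ee_pos"])
for n,px,z in [("plateL",(269.5,240),.0365),("plateR",(359,240),.0365),("h1",(285,273),.0365),("h4",(347,270.5),.0365),("clL",(303.5,130),.068),("clR",(350,130),.068),("dial",(218,119.5),.070),("dial",(218,119.5),.066),("nose",(553,121.5),.034),("pot",(396,322),.034)]:
    w=onz(*ray(f,px,T),z); print(n,w,"tooly mm",1e3*(R.T@(w-o))[:2])
```

```text
plateL [0.62  0.134 0.036] tooly mm [ -7.503 -33.96 ]
plateR [0.604 0.197 0.036] tooly mm [-7.397 31.378]
h1 [0.641 0.15  0.036] tooly mm [-30.913 -22.698]
h4 [0.627 0.194 0.036] tooly mm [-29.05   22.736]
clL [0.544 0.141 0.068] tooly mm [69.975 -8.001]
clR [0.537 0.169 0.068] tooly mm [70.003 21.582]
dial [0.551 0.087 0.07 ] tooly mm [ 76.294 -61.845]
dial [0.551 0.086 0.066] tooly mm [ 76.312 -62.898]
nose [0.485 0.311 0.034] tooly mm [ 75.285 171.749]
pot [0.656 0.239 0.034] tooly mm [-67.187  59.581]
```

Run:
```python
from g import *
R=R_of(17,-15)
p=np.array([.607,.164,.036])+R[:,2]*.027
print(p);go(p,R)
```

```text
[0.6   0.162 0.01 ]
xyz [-0.011 -0.006  0.49 ] w [ 0.014  0.006 -0.056] rows 3.0
```

>>> {"fn": "send_rows", "kwargs": {
  "deltas": [
    {"x":-0.011,"y":-0.006,"z":0.1,"wx":0.014,"wy":0.006,"wz":-0.056},
    {"x":-0.011,"y":-0.006,"z":0.22,"wx":0.014,"wy":0.006,"wz":-0.056},
    {"x":-0.011,"y":-0.006,"z":0.34,"wx":0.014,"wy":0.006,"wz":-0.056},
    {"x":-0.011,"y":-0.006,"z":0.42,"wx":0.014,"wy":0.006,"wz":-0.056},
    {"x":-0.011,"y":-0.006,"z":0.49,"wx":0.014,"wy":0.006,"wz":-0.056},
    {"x":-0.011,"y":-0.006,"z":0.49,"wx":0.014,"wy":0.006,"wz":-0.056},
    {"x":-0.011,"y":-0.006,"z":0.49,"wx":0.014,"wy":0.006,"wz":-0.056}
  ]
}}

```text
time_s: 5.13
ee_pos: [0.5985, 0.1615, 0.0074]
eef_rot: [[-0.922, -0.292, -0.253], [-0.282, 0.956, -0.077], [0.264, 0.0, -0.964]]
ft_force: [-0.3, -0.5, 0.6]
gripper_width: 0.0855
gripper_force: 0.0
```

>>> {"fn": "send_rows", "kwargs": {
  "deltas": [
    {"x":0,"y":0,"z":0,"wx":0,"wy":0,"wz":0},
    {"x":0,"y":0,"z":0,"wx":0,"wy":0,"wz":0},
    {"x":0,"y":0,"z":0,"wx":0,"wy":0,"wz":0},
    {"x":0,"y":0,"z":0,"wx":0,"wy":0,"wz":0},
    {"x":0,"y":0,"z":0,"wx":0,"wy":0,"wz":0},
    {"x":0,"y":0,"z":0,"wx":0,"wy":0,"wz":0}
  ],
  "fingers": 0,
  "newtons": 80
}}

```text
time_s: 5.63
ee_pos: [0.6057, 0.1652, 0.0119]
eef_rot: [[-0.926, -0.291, -0.239], [-0.282, 0.957, -0.07], [0.249, 0.002, -0.969]]
ft_force: [4.3, 1.7, 5.4]
gripper_width: 0.0121
gripper_force: 6.6
```

Run:
```python
from g import *
f=eyes.grab_frame("side");c=f["frame"][190:320,230:400,::-1]
g=eyes.grab_frame("wrist");w=g["frame"][60:480,100:540,::-1]
w=cv2.resize(w,(440,420));c=cv2.resize(c,(360,275),interpolation=cv2.INTER_CUBIC)
o=np.zeros((420,800,3),np.uint8);o[:,:440]=w;o[:275,440:]=c
cv2.imwrite("pics/m1.png",o)
s=telemetry.get_state();print(s["gripper_width"],s["gripper_force"],s["ft_force"],s["ft_torque"],s["time_s"])
```

```text
0.0002502056687416046 3.3224812674097848 [2.845 2.203 5.948] [ 0.336 -0.436 -0.053] 5.7333
```

View pics/m1.png

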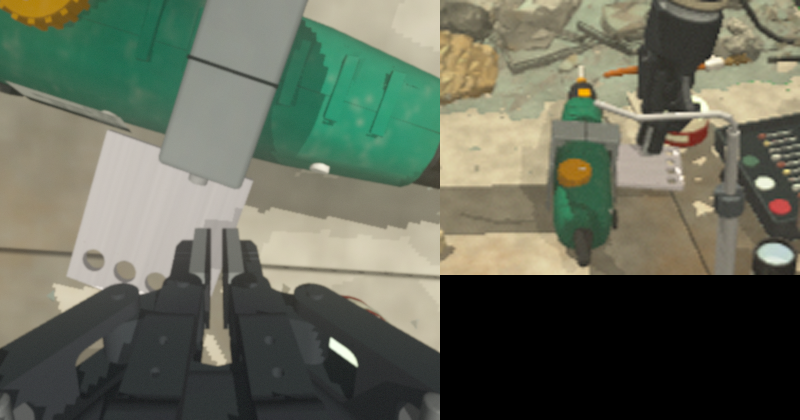

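The composite shows the fingers shut at the nose-side edge of the plate (tip near (217,230) in the left half); the hanger got shoved and yawed instead of gripped. Backing off straight to look again.

>>> {"fn": "send_rows", "kwargs": {
  "deltas": [
    {"x":0,"y":0,"z":-0.06,"wx":0,"wy":0,"wz":0},
    {"x":0,"y":0,"z":-0.12,"wx":0,"wy":0,"wz":0},
    {"x":0,"y":0,"z":-0.2,"wx":0,"wy":0,"wz":0},
    {"x":0,"y":0,"z":-0.3,"wx":0,"wy":0,"wz":0},
    {"x":0,"y":0,"z":-0.4,"wx":0,"wy":0,"wz":0},
    {"x":0,"y":0,"z":-0.5,"wx":0,"wy":0,"wz":0}
  ]
}}

```text
time_s: 6.23
ee_pos: [0.6316, 0.1713, 0.1303]
eef_rot: [[-0.923, -0.292, -0.25], [-0.282, 0.956, -0.077], [0.261, -0.0, -0.965]]
ft_force: [-0.6, -0.3, 0.1]
gripper_width: 0.0002
gripper_force: 0.0
```

>>> {"fn": "send_rows", "kwargs": {
  "deltas": [
    {"x":0,"y":0,"z":-0.05,"wx":0,"wy":0,"wz":0},
    {"x":0,"y":0,"z":-0.1,"wx":0,"wy":0,"wz":0},
    {"x":0,"y":0,"z":-0.1,"wx":0,"wy":0,"wz":0},
    {"x":0,"y":0,"z":-0.1,"wx":0,"wy":0,"wz":0}
  ],
  "fingers": 1
}}

```text
time_s: 6.57
ee_pos: [0.6371, 0.1731, 0.152]
eef_rot: [[-0.923, -0.292, -0.251], [-0.282, 0.956, -0.077], [0.263, 0.0, -0.965]]
ft_force: [-1.0, -0.6, 0.1]
gripper_width: 0.0476
gripper_force: 0.0
```

```bash
python3 w.py w4 hole_1 dial plate_top polish_pot nose clamp_block
python3 - <<'E'
from h import *
g=eyes.grab_frame("side");c=cv2.resize(g["frame"][190:330,230:430,::-1],(260,182))
w=cv2.imread("pics/w4.png");w=cv2.resize(w,(533,400))
o=np.zeros((400,800,3),np.uint8);o[:,:533]=w;o[:182,540:]=c;cv2.imwrite("pics/m2.png",o)
E
```

```text
6.5667 [ 0.2109  0.6039  1.3507 -0.0225  1.4518 -1.6508] [0.6371 0.1731 0.152 ] [[-0.9228167946967675, -0.29217627117957634, -0.2510820383563565], [-0.28195755230918246, 0.9563644777701775, -0.07659585077006578], [0.2625054325559738, 0.00011053946905456345, -0.9649305082023404]]
hole_1 0.86 [299.9 245.7] [0.6296 0.1573 0.034 ]
hole_1 0.82 [284.8 242.6] [0.6308 0.1451 0.034 ]
hole_1 0.64 [247.8 227.2] [0.6277 0.1133 0.034 ]
hole_1 0.6 [267.5 235.8] [0.6297 0.1303 0.034 ]
dial 0.74 [246.6  68.6] [0.5201 0.0868 0.068 ]
dial 0.22 [337.2  84. ] [0.5118 0.1501 0.068 ]
plate_top 0.67 [269.1 251.4] [0.6412 0.1351 0.034 ]
polish_pot 0.57 [387.2 296.7] [0.6529 0.2446 0.    ]
nose 0.81 [523.  210.4] [0.5506 0.3189 0.034 ]
```

View pics/m2.png

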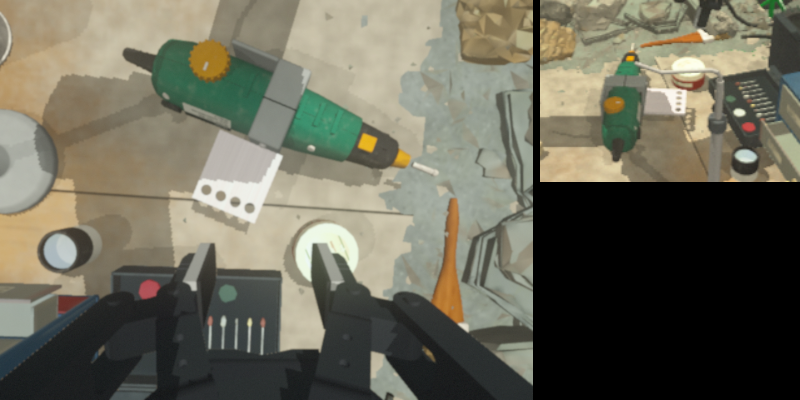

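The hanger still lies flat, turned clockwise (holes at (246,227)…(299,250) in full pixels, dial (252,72), nose (524,209)), well clear of the pot now. I'll fit its pose by least squares and regrip carefully with a low force.

```bash
cat > fit.py <<'E'
from g import *
from scipy.optimize import least_squares
def fitlie(f,T,obs,x0):
    # params X,Y,yaw,dial_y ; hanger lying x down
    def P(q,h):
        X,Y,a,_=q;y=np.array([-np.sin(a),np.cos(a),0]);z=np.array([np.cos(a),np.sin(a),0])
        return np.array([X,Y,.034])+h[1]*y+h[2]*z+h[0]*np.array([0,0,-1])
    def res(q):
        r=[]
        for n,px in obs:
            if n[0]=="h": h=(-.0025,-.0225+.015*(int(n[1])-1),.130)
            if n=="cl": h=(-.034,.013,.036)
            if n=="d": h=(-.036,q[3],.036)
            if n=="n": h=(0,q[3]+.2285+q4,.036)
            if n=="pL": h=(-.0025,-.0325,.142)
            if n=="pR": h=(-.0025,.0325,.142)
            r+=list(proj(f,P(q,h),T)-px)
        return r
    q4=0
    s=least_squares(res,x0,loss="soft_l1",f_scale=2)
    return s.x,np.round(np.array(res(s.x)).reshape(-1,2),1)
E
python3 - <<'E'
from fit import *
f=eyes.grab_frame("wrist");s=telemetry.get_state();T=wristT(f,s)
cv2.imwrite("pics/w5.png",f["frame"][:,:,::-1])
o=[]
for l in eyes.place_of("hole_1","wrist"): print(l["p"],l["position"])
o=[("h1",(246,226.8)),("h2",(265,235.4)),("h3",(283,242.5)),("h4",(299,248)),("d",(250,71)),("n",(524,210)),("cl",(334,128.5)),("pL",(232,235)),("pR",(307.2,267.6))]
q,r=fitlie(f,T,o,[.5,.13,0,-.06]);print(q,np.degrees(q[2]),r.tolist())
# old view w3 is gone; where is the plate centre at z=102?
a=q[2];g=q[:2]+.102*np.array([np.cos(a),np.sin(a)]);print(g)
for t in(-10,):
    R=R_of(np.degrees(a),t);p=np.array([*g,.034])+R[:,2]*.031;print(p)
    b=go(p-R[:,2]*.07,R);go(p,R,b)
E
```

```text
0.87 [246.3, 228.3]
0.74 [283.8, 245.6]
0.62 [299.4, 249.8]
0.61 [267.7, 235.2]
[ 0.499  0.147 -0.087 -0.052] -4.959259490067142 [[1.4, 0.2], [0.0, -1.3], [-0.3, -1.3], [1.3, 0.3], [-1.6, 13.7], [0.2, 1.0], [2.1, -7.1], [-2.0, 1.3], [-0.9, -0.5]]
[0.601 0.138]
[0.595 0.139 0.003]
xyz [ 0.064 -0.102  0.345] w [-0.106 -0.116  0.476] rows 4.0
xyz [0.   0.   0.28] w [0. 0. 0.] rows 2.0
```

```bash
cat > fit6.py <<'E'
from g import *
from scipy.optimize import least_squares
def pts(n,dy):
    if n[0]=="h": return (-.0025,-.0225+.015*(int(n[1])-1),.130)
    return {"cl":(-.034,.013,.036),"d":(-.036,dy,.036),"n":(0,dy+.2285,.036),"pL":(-.0025,-.0325,.142),"pR":(-.0025,.0325,.142),
      "rL":(-.0025,-.0325,.072),"c1":(-.034,-.002,0),"c2":(-.034,-.002,.072),"c3":(-.034,.028,.072),"c4":(-.034,.028,0)}[n]
def fit6(views,x0,flat=None):
    def res(q):
        R=Ro.from_rotvec(q[3:6]).as_matrix();r=[]
        for f,T,obs in views:
            for n,px in obs: r+=list(proj(f,R@np.array(pts(n,q[6]))+q[:3],T)-px)
        return r
    s=least_squares(res,x0,loss="soft_l1",f_scale=2);return s.x,np.round(np.array(res(s.x)).reshape(-1,2),1)
def show(q):
    R=Ro.from_rotvec(q[3:6]).as_matrix();print("O",q[:3],"dialy",q[6],"com",(.53*(q[6]+.046)+.14*.008)/.67);print(R)
E
python3 - <<'E'
from fit6 import *
f=eyes.grab_frame("wrist");s=telemetry.get_state();T=wristT(f,s)
o=[("h1",(246,226.8)),("h2",(265,235.4)),("h3",(283,242.5)),("h4",(299,249)),("d",(250,71)),("n",(524,210)),("pL",(232,235)),("pR",(307.2,267.6)),
 ("c1",(338,76)),("c2",(299,164)),("c3",(330,180)),("c4",(370,94))]
R0=np.c_[[0,0,-1.],[.087,.996,0],[.996,-.087,0]]
x0=[.5,.147,.034,*Ro.from_matrix(R0).as_rotvec(),-.055]
for k in (o,[a for a in o if a[0]!="d"],[a for a in o if a[0][0]!="c"]):
    q,r=fit6([(f,T,k)],x0);show(q);print(r.tolist())
E
```

```text
O [0.502 0.151 0.017] dialy -0.055661571823872116 com -0.005971094129331674
[[ 0.071  0.111  0.991]
 [ 0.101  0.988 -0.118]
 [-0.992  0.109  0.059]]
[[3.6, 0.7], [1.0, -0.6], [-0.4, -0.4], [0.3, 0.6], [-0.2, 19.9], [-2.0, 7.2], [0.8, 1.0], [-2.7, 0.6], [-2.9, -1.6], [-3.2, -1.2], [3.1, -1.5], [2.6, -4.9]]
O [0.501 0.148 0.013] dialy -0.0457617039826746 com 0.0018601446107200904
[[ 0.071  0.094  0.993]
 [ 0.038  0.995 -0.097]
 [-0.997  0.045  0.067]]
[[3.3, 1.2], [1.0, -0.4], [-0.3, -0.5], [0.5, -0.0], [-0.9, 8.3], [0.5, 1.8], [-2.1, -0.4], [-4.4, 0.0], [-2.4, -0.1], [3.9, -0.9], [0.7, -3.2]]
O [0.498 0.15  0.058] dialy -0.05364516107626866 com -0.004376022940928941
[[-0.068  0.092  0.993]
 [-0.123  0.987 -0.1  ]
 [-0.99  -0.129 -0.056]]
[[-0.3, -0.6], [-0.2, -1.5], [0.6, -1.1], [3.1, -0.2], [-0.5, 0.8], [-0.2, 0.7], [-5.1, 1.1], [1.0, 0.4]]
```

```bash
cat > fitflat.py <<'E'
from g import *
from scipy.optimize import least_squares
from fit6 import pts
def flat(views,x0):  # X,Y,yaw,dialy,dialz,noselen
    def res(q):
        a=q[2];R=np.c_[[0,0,-1.],[-np.sin(a),np.cos(a),0],[np.cos(a),np.sin(a),0]];r=[]
        for f,T,obs in views:
            for n,px in obs:
                h=np.array(pts(n,q[3]))
                if n=="d": h[2]=q[4]
                if n=="n": h[1]=q[3]+q[5]
                r+=list(proj(f,R@h+[q[0],q[1],.034],T)-px)
        return r
    s=least_squares(res,x0,loss="soft_l1",f_scale=2);return s.x,np.round(np.array(res(s.x)).reshape(-1,2),1)
E
python3 - <<'E'
from fitflat import *
f=eyes.grab_frame("wrist");s=telemetry.get_state();T=wristT(f,s)
o=[("h1",(246,226.8)),("h2",(265,235.4)),("h3",(283,242.5)),("h4",(299,249)),("d",(250,71)),("n",(524,210)),("pL",(232,235)),("pR",(307.2,267.6)),
 ("c1",(338,76)),("c2",(299,164)),("c3",(330,180)),("c4",(370,94))]
for k in (o,[a for a in o if a[0]!="n"]):
    q,r=flat([(f,T,k)],[.5,.147,-.087,-.055,.036,.23]);print(q,np.degrees(q[2]),(.53*(q[3]+.046)+.14*.008)/.67);print(r.tolist())
a=q[2];
for c in("scene","side"):
    F=eyes.grab_frame(c)
    for n in("hole_1","nose","dial","clamp_block"):
        for l in eyes.place_of(n,c)[:4]:
            print(c,n,round(l["p"],2),np.round(l["position"],1),onz(*ray(F,l["position"]),{"hole_1":.0365,"nose":.034,"dial":.07,"clamp_block":.034}[n])[:2])
    R=np.c_[[0,0,-1.],[-np.sin(a),np.cos(a),0],[np.cos(a),np.sin(a),0]]
    print([np.round(proj(F,R@np.array(pts(n,q[3]))+[q[0],q[1],.034]),1).tolist() for n in("h1","h4","n","d")])
E
```

```text
[ 0.501  0.148 -0.089 -0.055  0.026  0.231] -5.085366739581381 -0.005815877402913874
[[1.5, 1.5], [0.1, 0.0], [-0.4, 0.1], [1.2, 0.7], [-0.0, -0.0], [-0.7, 2.8], [-1.9, 2.6], [-1.0, 0.8], [-2.2, -9.4], [-2.1, -0.8], [6.5, -0.6], [5.8, -10.9]]
[ 0.501  0.149 -0.105 -0.057  0.027  0.23 ] -5.987717237874062 -0.006769235172313772
[[1.1, 1.0], [-0.5, -0.1], [-1.0, 0.2], [0.5, 1.1], [-0.0, 0.0], [-2.5, 1.8], [-2.0, 1.3], [-0.1, -8.4], [-1.5, -0.3], [6.8, 0.5], [7.6, -9.2]]
scene hole_1 0.81 [328.  269.2] [0.615 0.109]
scene hole_1 0.63 [329.3 269.2] [0.617 0.107]
scene hole_1 0.59 [329.3 262.4] [0.635 0.13 ]
scene hole_1 0.58 [276.4 277.7] [0.503 0.149]
scene nose 0.81 [256.7 243.8] [0.547 0.308]
scene dial 0.58 [300.2 274.8] [0.523 0.085]
scene clamp_block 0.78 [283.6 270.8] [0.533 0.166]
[[331.5, 266.4], [321.3, 257.5], [257.8, 241.4], [302.1, 272.7]]
side hole_1 0.94 [337.8 275.4] [0.631 0.108]
side hole_1 0.71 [336.2 264.7] [0.629 0.147]
side hole_1 0.69 [333.4 269.8] [0.622 0.128]
side hole_1 0.58 [335.3 262.1] [0.628 0.156]
side nose 0.63 [303.2 224.6] [0.553 0.323]
side dial 0.89 [285.  269.2] [0.517 0.091]
side dial 0.6 [336.1 269. ] [0.626 0.089]
side clamp_block 0.56 [295.6 261.8] [0.536 0.164]
[[336.3, 273.9], [337.3, 261.6], [304.0, 225.9], [291.6, 269.6]]
```

Run:
```python
from g import *
R=R_of(-5.4,-8);p=np.array([.6025,.139,.034])+R[:,2]*.031;print(p)
b=go(p-R[:,2]*.07,R);go(p,R,b)
```

```text
[0.598 0.139 0.003]
xyz [ 0.063 -0.099  0.346] w [-0.1   -0.159  0.488] rows 4.0
xyz [0.   0.   0.28] w [0. 0. 0.] rows 2.0
```

>>> {"fn": "send_rows", "kwargs": {
  "deltas": [
    {"x":0.063,"y":-0.099,"z":0.1,"wx":-0.1,"wy":-0.159,"wz":0.488},
    {"x":0.063,"y":-0.099,"z":0.346,"wx":-0.1,"wy":-0.159,"wz":0.488},
    {"x":0.063,"y":-0.099,"z":0.346,"wx":-0.1,"wy":-0.159,"wz":0.488},
    {"x":0.063,"y":-0.099,"z":0.346,"wx":-0.1,"wy":-0.159,"wz":0.488},
    {"x":0.063,"y":-0.099,"z":0.346,"wx":-0.1,"wy":-0.159,"wz":0.488},
    {"x":0.063,"y":-0.099,"z":0.346,"wx":-0.1,"wy":-0.159,"wz":0.488},
    {"x":0.063,"y":-0.099,"z":0.346,"wx":-0.1,"wy":-0.159,"wz":0.488}
  ],
  "fingers": 1
}}

```text
time_s: 8.25
ee_pos: [0.6098, 0.1388, 0.0739]
eef_rot: [[-0.986, 0.093, -0.136], [0.092, 0.996, 0.013], [0.136, 0.001, -0.991]]
ft_force: [0.1, 0.6, 0.4]
gripper_width: 0.0854
gripper_force: 0.0
```

Run:
```python
from g import *
R=R_of(-5.4,-8);go([.598,.139,.003],R)
s=telemetry.get_state();f=eyes.grab_frame("wrist");T=wristT(f,s);cv2.imwrite("pics/w6.png",f["frame"][:,:,::-1])
Rt=np.array(s["eef_rot"])
for l in eyes.place_of("hole_1","wrist")[:4]:
    w=onz(*ray(f,l["position"],T),.0365);print(l["p"],np.round(l["position"]),w,Rt.T@(w-s["ee_pos"]))
for l in eyes.cut_out("plate_top","wrist")[:1]:
    m=l["pixels"];print(l["p"],l["extent"]);
    for r in range(l["extent"][1],l["extent"][3],12): 
        c=np.where(m[r])[0]
        if len(c): print(r,c.min(),c.max())
```

```text
xyz [ 0.008 -0.004  0.288] w [0.001 0.004 0.001] rows 2.0
0.81 [327. 295.] [0.628 0.144 0.037] [-0.022  0.007  0.035]
0.8 [276. 298.] [0.627 0.114 0.037] [-0.024 -0.023  0.034]
0.74 [302. 298.] [0.628 0.129 0.037] [-0.024 -0.008  0.034]
0.64 [350. 298.] [0.631 0.158 0.037] [-0.024  0.021  0.035]
0.55 [55.8, 48.5, 636.1, 320.4]Traceback (most recent call last):
  File "<stdin>", line 9, in <module>
TypeError: 'float' object cannot be interpreted as an integer
```

View pics/w6.png

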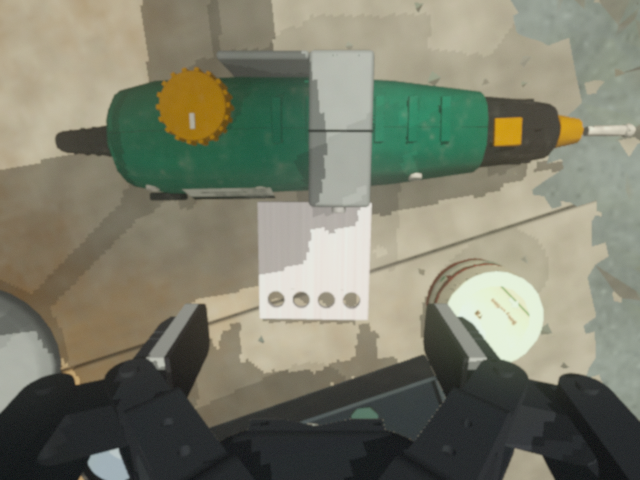

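Well aligned: plate spans columns 260–369 between the open fingers, holes at rows ≈299 (276, 301, 326, 351), dial (194,105), clamp top face 310–372 — dial at y ≈ −57 mm, so the balance is y ≈ −7 mm: hole 2.

>>> {"fn": "send_rows", "kwargs": {
  "deltas": [
    {"x":0.008,"y":-0.004,"z":0.1,"wx":0,"wy":0.004,"wz":0},
    {"x":0.008,"y":-0.004,"z":0.2,"wx":0,"wy":0.004,"wz":0},
    {"x":0.008,"y":-0.004,"z":0.27,"wx":0,"wy":0.004,"wz":0},
    {"x":0.008,"y":-0.004,"z":0.285,"wx":0,"wy":0.004,"wz":0},
    {"x":0.008,"y":-0.004,"z":0.285,"wx":0,"wy":0.004,"wz":0},
    {"x":0.008,"y":-0.004,"z":0.285,"wx":0,"wy":0.004,"wz":0}
  ]
}}

```text
time_s: 8.9
ee_pos: [0.597, 0.1388, 0.0031]
eef_rot: [[-0.986, 0.094, -0.14], [0.093, 0.996, 0.014], [0.141, 0.0, -0.99]]
ft_force: [0.3, 0.7, 0.4]
gripper_width: 0.0856
gripper_force: 0.0
```

>>> {"fn": "send_rows", "kwargs": {
  "deltas": [
    {"x":0,"y":0,"z":0,"wx":0,"wy":0,"wz":0},
    {"x":0,"y":0,"z":0,"wx":0,"wy":0,"wz":0},
    {"x":0,"y":0,"z":0,"wx":0,"wy":0,"wz":0}
  ],
  "fingers": 0.74,
  "newtons": 25
}}

```text
time_s: 9.15
ee_pos: [0.598, 0.1387, 0.0043]
eef_rot: [[-0.986, 0.094, -0.138], [0.093, 0.996, 0.014], [0.139, 0.001, -0.99]]
ft_force: [0.2, 0.0, 3.7]
gripper_width: 0.0639
gripper_force: 26.6
```

>>> {"fn": "send_rows", "kwargs": {
  "deltas": [
    {"x":0,"y":0,"z":0,"wx":0,"wy":0,"wz":0},
    {"x":0,"y":0,"z":0,"wx":0,"wy":0,"wz":0},
    {"x":0,"y":0,"z":-0.01,"wx":0,"wy":0,"wz":0}
  ],
  "fingers": 0.7,
  "newtons": 45
}}

```text
time_s: 9.4
ee_pos: [0.5976, 0.1387, 0.0057]
eef_rot: [[-0.986, 0.095, -0.139], [0.094, 0.996, 0.014], [0.14, 0.001, -0.99]]
ft_force: [2.1, 0.6, -2.0]
gripper_width: 0.0629
gripper_force: 49.5
```

```bash
cat > ik.py <<'E'
import numpy as np
L1,L2,Lt,h=.463,.522,.342,.298
def ik(x,y,z,tilt):
    r=np.sqrt(x*x+y*y-.0433**2);p=np.pi-np.radians(tilt)
    R=r-Lt*np.sin(p);Z=z-Lt*np.cos(p)-h;d=np.hypot(R,Z)
    c=(L1**2+L2**2-d*d)/(2*L1*L2)
    if abs(c)>1: return None
    j3=np.pi-np.arccos(c);j2=np.arctan2(R,Z)-np.arccos((L1**2+d*d-L2**2)/(2*L1*d))
    return np.round([j2,j3,p-j2-j3],2)
E
python3 - <<'E'
from ik import *
print(ik(.626,.1709,.1261,-15))
for x in(.5,.55,.6,.65):
  for z in(.08,.12,.16,.2):
    print(x,z,[ (t,ik(x,.08,z,t)[2]) for t in(25,30,35,40,45,50,60)])
for t in (20,30,40,50,60): print("hang",t,ik(.59,-.1,.22,t),ik(.56,-.1,.24,t))
E
```

```text
[0.61 1.4  1.39]
0.5 0.08 [(25, np.float64(0.34)), (30, np.float64(0.22)), (35, np.float64(0.09)), (40, np.float64(-0.06)), (45, np.float64(-0.21)), (50, np.float64(-0.39)), (60, np.float64(-0.79))]
0.5 0.12 [(25, np.float64(0.45)), (30, np.float64(0.34)), (35, np.float64(0.21)), (40, np.float64(0.08)), (45, np.float64(-0.06)), (50, np.float64(-0.22)), (60, np.float64(-0.6))]
0.5 0.16 [(25, np.float64(0.56)), (30, np.float64(0.45)), (35, np.float64(0.33)), (40, np.float64(0.21)), (45, np.float64(0.08)), (50, np.float64(-0.07)), (60, np.float64(-0.41))]
0.5 0.2 [(25, np.float64(0.66)), (30, np.float64(0.55)), (35, np.float64(0.44)), (40, np.float64(0.33)), (45, np.float64(0.21)), (50, np.float64(0.08)), (60, np.float64(-0.23))]
0.55 0.08 [(25, np.float64(0.35)), (30, np.float64(0.22)), (35, np.float64(0.09)), (40, np.float64(-0.06)), (45, np.float64(-0.21)), (50, np.float64(-0.38)), (60, np.float64(-0.75))]
0.55 0.12 [(25, np.float64(0.45)), (30, np.float64(0.33)), (35, np.float64(0.2)), (40, np.float64(0.06)), (45, np.float64(-0.08)), (50, np.float64(-0.24)), (60, np.float64(-0.59))]
[... 1339 characters left out ...]
1)), (40, np.float64(0.07)), (45, np.float64(-0.07)), (50, np.float64(-0.22)), (60, np.float64(-0.55))]
0.65 0.16 [(25, np.float64(0.56)), (30, np.float64(0.43)), (35, np.float64(0.3)), (40, np.float64(0.17)), (45, np.float64(0.03)), (50, np.float64(-0.12)), (60, np.float64(-0.43))]
0.65 0.2 [(25, np.float64(0.64)), (30, np.float64(0.52)), (35, np.float64(0.39)), (40, np.float64(0.26)), (45, np.float64(0.13)), (50, np.float64(-0.01)), (60, np.float64(-0.32))]
hang 20 [0.01 1.99 0.79] [-0.07  2.03  0.83]
hang 30 [-0.08  2.13  0.56] [-0.17  2.17  0.62]
hang 40 [-0.15  2.27  0.32] [-0.25  2.31  0.38]
hang 50 [-0.18  2.39  0.05] [-0.29  2.43  0.13]
hang 60 [-0.16  2.5  -0.25] [-0.29  2.55 -0.16]
```

Run:
```python
from g import *
s=telemetry.get_state();print(s["ft_force"],s["gripper_width"],s["joints"])
R0=np.array(s["eef_rot"]);p=s["ee_pos"]+np.array([0,0,.04]);a=go(p,R0);p=p+np.array([-.022,-.048,.042])
go(p,R_of(0,-8))
```

```text
[ 2.07   0.612 -1.963] 0.06292569719525613 [ 0.139  0.613  1.655  0.039  1.01  -1.36 ]
xyz [ 0.022  0.    -0.158] w [0. 0. 0.] rows 1.0
xyz [ 0.115 -0.199 -0.315] w [ 0.018 -0.001 -0.119] rows 3.0
```

>>> {"fn": "send_rows", "kwargs": {
  "deltas": [
    {"x":0.005,"y":0,"z":-0.04,"wx":0,"wy":0,"wz":0},
    {"x":0.011,"y":0,"z":-0.08,"wx":0,"wy":0,"wz":0},
    {"x":0.022,"y":0,"z":-0.158,"wx":0,"wy":0,"wz":0},
    {"x":0.05,"y":-0.05,"z":-0.22,"wx":0.005,"wy":0,"wz":-0.03},
    {"x":0.08,"y":-0.12,"z":-0.28,"wx":0.01,"wy":0,"wz":-0.07},
    {"x":0.115,"y":-0.199,"z":-0.315,"wx":0.018,"wy":0,"wz":-0.119},
    {"x":0.115,"y":-0.199,"z":-0.315,"wx":0.018,"wy":0,"wz":-0.119},
    {"x":0.115,"y":-0.199,"z":-0.315,"wx":0.018,"wy":0,"wz":-0.119}
  ],
  "newtons": 45
}}

```text
time_s: 10.07
ee_pos: [0.574, 0.0898, 0.0882]
eef_rot: [[-0.99, 0.002, -0.143], [0.002, 1.0, -0.001], [0.143, -0.001, -0.99]]
ft_force: [-1.8, -0.5, 1.8]
gripper_width: 0.0596
gripper_force: 0.9
```

```bash
cat > tilt.py <<'E'
from g import *
# estimate hanger tilt from side/scene cams by detections of nose etc + torque
s=telemetry.get_state();print(s["time_s"],np.array(s["ee_pos"]),np.array(s["ft_force"]),np.array(s["ft_torque"]),s["gripper_width"],s["gripper_force"],np.array(s["joints"]))
F={c:eyes.grab_frame(c) for c in("scene","side")}
for n in("clamp_block","nose","hanger","plate_top","dial"):
    L=[eyes.place_of(n,c) for c in F]
    if all(L): print(n,[(round(l[0]["p"],2),np.round(l[0]["position"])) for l in L],*tri([ray(F[c],l[0]["position"]) for c,l in zip(F,L)]))
E
python3 tilt.py
```

```text
10.0667 [0.574 0.09  0.088] [-1.799 -0.528  1.786] [-0.2    0.106 -0.074] 0.05963486023969404 0.8657089868393086 [ 0.074  0.452  1.709  0.011  1.124 -1.5  ]
clamp_block [(0.72, array([316., 275.])), (0.72, array([361., 360.]))] [ 0.643  0.071 -0.054] [100.7, 100.7]
nose [(0.79, array([276., 255.])), (0.68, array([304., 240.]))] [0.555 0.236 0.038] [4.7, 4.7]
hanger [(0.63, array([320., 294.])), (0.68, array([310., 295.]))] [0.568 0.075 0.009] [1.5, 1.5]
plate_top [(0.84, array([328., 237.])), (0.95, array([322., 242.]))] [0.596 0.089 0.136] [2.1, 2.1]
dial [(0.67, array([328., 301.])), (0.62, array([298., 305.]))] [0.544 0.016 0.035] [0.6, 0.6]
```

Run:
```python
from h import *
a=eyes.grab_frame("side")["frame"][190:330,230:400,::-1];b=eyes.grab_frame("scene")["frame"][190:330,230:400,::-1];w=eyes.grab_frame("wrist")["frame"][:,:,::-1]
o=np.zeros((600,800,3),np.uint8)
o[:329,:400]=cv2.resize(a,(400,329),interpolation=cv2.INTER_CUBIC);o[:329,400:]=cv2.resize(b,(400,329),interpolation=cv2.INTER_CUBIC)
o[330:600,:360]=cv2.resize(w,(360,270),interpolation=cv2.INTER_AREA)
cv2.imwrite("pics/m3.png",o)
```

```text
(no output)
```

View pics/m3.png

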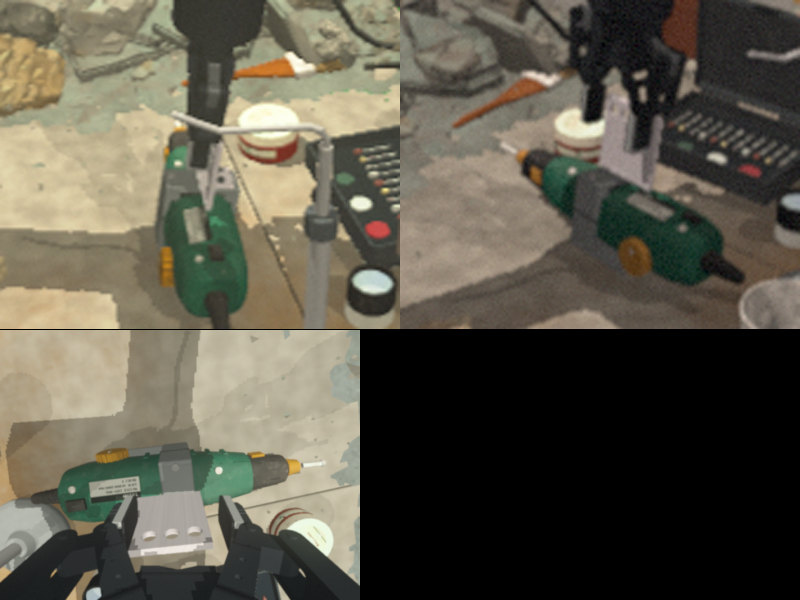

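The picture shows the hanger already pivoted almost upright between the fingers, plate top leaning slightly away, far foot edge on the bench. I'll pull it the rest toward upright and open.

>>> {"fn": "send_rows", "kwargs": {
  "deltas": [
    {"x":0.03,"y":0,"z":0,"wx":0,"wy":0,"wz":0},
    {"x":0.06,"y":0,"z":0,"wx":0,"wy":0,"wz":0},
    {"x":0.08,"y":0,"z":0,"wx":0,"wy":0,"wz":0},
    {"x":0.08,"y":0,"z":0,"wx":0,"wy":0,"wz":0}
  ]
}}

```text
time_s: 11.15
ee_pos: [0.5533, 0.0906, 0.0896]
eef_rot: [[-0.99, -0.0, -0.143], [-0.0, 1.0, -0.001], [0.143, -0.001, -0.99]]
ft_force: [-0.9, 0.5, -1.4]
gripper_width: 0.0598
gripper_force: 0.6
```

```bash
python3 tilt.py
```

```text
11.15 [0.553 0.091 0.09 ] [-0.913  0.47  -1.358] [ 0.032  0.093 -0.072] 0.05979541389863932 0.5796868013567291 [ 0.078  0.416  1.759  0.012  1.11  -1.499]
hanger [(0.73, array([321., 296.])), (0.94, array([312., 298.]))] [ 0.573  0.08  -0.003] [1.3, 1.3]
plate_top [(0.76, array([323., 240.])), (0.61, array([309., 241.]))] [0.57  0.073 0.149] [5.5, 5.5]
dial [(0.76, array([329., 305.])), (0.6, array([294., 309.]))] [0.536 0.005 0.035] [0.6, 0.6]
```

>>> {"fn": "send_rows", "kwargs": {
  "deltas": [
    {"x":0,"y":0,"z":0,"wx":0,"wy":0,"wz":0},
    {"x":0,"y":0,"z":0,"wx":0,"wy":0,"wz":0},
    {"x":0,"y":0,"z":0,"wx":0,"wy":0,"wz":0},
    {"x":0,"y":0,"z":0,"wx":0,"wy":0,"wz":0},
    {"x":0,"y":0,"z":-0.15,"wx":0,"wy":0,"wz":0},
    {"x":0,"y":0,"z":-0.3,"wx":0,"wy":0,"wz":0},
    {"x":0,"y":0,"z":-0.45,"wx":0,"wy":0,"wz":0},
    {"x":0,"y":0,"z":-0.6,"wx":0,"wy":0,"wz":0},
    {"x":0,"y":0,"z":-0.6,"wx":0,"wy":0,"wz":0},
    {"x":0,"y":0,"z":-0.6,"wx":0,"wy":0,"wz":0}
  ],
  "fingers": 1
}}

```text
time_s: 12.58
ee_pos: [0.5793, 0.0907, 0.2421]
eef_rot: [[-0.991, -0.0, -0.133], [-0.0, 1.0, -0.0], [0.133, -0.0, -0.991]]
ft_force: [0.4, -0.8, -0.6]
gripper_width: 0.0855
gripper_force: 0.0
```

```bash
python3 tilt.py
python3 - <<'E'
from h import *
np.set_printoptions(precision=4,suppress=True)
F={c:eyes.grab_frame(c) for c in("scene","side")}
for c in F:
    for n in("hook_tip","hook_seat","hook_stand","hole_1"):
        for l in eyes.place_of(n,c)[:4]: print(c,n,round(l["p"],2),np.round(l["position"],1))
s=telemetry.get_state();f=eyes.grab_frame("wrist");T=wristT(f,s)
for n,z in(("hole_1",.13),("nose",.036),("plate_top",.142),("hook_tip",.273),("hook_seat",.262),("clamp_block",.036),("dial",.036)):
    for l in eyes.place_of(n,"wrist")[:4]: print("wrist",n,round(l["p"],2),np.round(l["position"],1),onz(*ray(f,l["position"],T),z))
E
```

```text
12.5833 [0.579 0.091 0.242] [ 0.353 -0.821 -0.611] [-0.006 -0.053 -0.08 ] 0.08545307663899783 0.0 [ 0.076  0.295  1.589  0.01   1.392 -1.498]
clamp_block [(0.96, array([313., 278.])), (0.71, array([311., 283.]))] [0.571 0.102 0.028] [4.6, 4.6]
nose [(0.82, array([272., 256.])), (0.57, array([303., 242.]))] [0.552 0.248 0.028] [2.5, 2.5]
hanger [(0.56, array([321., 295.])), (0.66, array([312., 299.]))] [ 0.573  0.079 -0.002] [2.5, 2.5]
plate_top [(0.88, array([320., 240.])), (0.91, array([309., 243.]))] [0.569 0.079 0.142] [2.7, 2.7]
dial [(0.6, array([328., 305.])), (0.81, array([294., 306.]))] [0.537 0.009 0.034] [3.1, 3.1]
scene hook_tip 0.56 [378.  213.6]
scene hook_seat 0.96 [390.1 213. ]
scene hook_seat 0.75 [320.7 294.6]
scene hook_stand 0.74 [411.9 320.3]
scene hole_1 0.9 [325.9 249. ]
scene hole_1 0.71 [318.  243.6]
scene hole_1 0.62 [313.1 241.8]
scene hole_1 0.58 [327.2 250.9]
side hook_tip 0.71 [304.7 239.2]
side hook_tip 0.68 [297.2 392.9]
side hook_seat 0.66 [324.2 245.7]
side hook_seat 0.25 [311.8 279.2]
side hook_stand 0.69 [362.1 361. ]
side hole_1 0.9 [311.5 255.5]
side hole_1 0.9 [307.8 239.4]
side hole_1 0.67 [311.4 245.3]
side hole_1 0.61 [309.7 252.6]
wrist hole_1 0.81 [291.2 241.3] [0.5732 0.0717 0.13  ]
wrist hole_1 0.69 [272.3 245.4] [0.5765 0.0571 0.13  ]
wrist hole_1 0.61 [310.8 239.5] [0.5718 0.0868 0.13  ]
wrist nose 0.56 [466.7 204.2] [0.5512 0.2426 0.036 ]
wrist nose 0.23 [148.9 298.7] [ 0.6512 -0.0855  0.036 ]
wrist plate_top 0.71 [299.7 243.7] [0.5729 0.0788 0.142 ]
wrist clamp_block 0.44 [149.3 298.5] [ 0.651  -0.0851  0.036 ]
wrist dial 0.59 [247.9 191.6] [0.5389 0.022  0.036 ]
```

Run:
```python
from h import *
np.set_printoptions(precision=4,suppress=True)
F={c:eyes.grab_frame(c) for c in("scene","side")}
for n,a,b,z in(("tip",(377.7,213.5),(303.2,238.8),.273),("seat",(390.8,213),(324.4,246),.262),("base",(411.5,320.6),(361,360),0)):
    ra,rb=ray(F["scene"],a),ray(F["side"],b)
    print(n,*tri([ra,rb]),onz(*ra,z),onz(*rb,z))
s=telemetry.get_state();f=eyes.grab_frame("wrist")
cv2.imwrite("pics/w7.png",f["frame"][:,:,::-1])
for c in F: cv2.imwrite(f"pics/{c}7.png",F[c]["frame"][:,:,::-1])
```

```text
tip [ 0.5628 -0.0915  0.2716] [1.3, 1.3] [ 0.5593 -0.0958  0.273 ] [ 0.5628 -0.0914  0.273 ]
seat [ 0.5956 -0.0913  0.2602] [1.3, 1.3] [ 0.5945 -0.0916  0.262 ] [ 0.5955 -0.0962  0.262 ]
base [ 0.6628 -0.1056  0.0062] [0.8, 0.8] [ 0.6684 -0.1015  0.    ] [ 0.6637 -0.0992  0.    ]
```

Run:
```python
from g import *
from ik import ik
R=R_of(8,15);p=np.array([.572,.079,.108])+R[:,2]*.026;print(p,ik(*p,15))
b=go(p-R[:,2]*.09,R);go(p,R,b)
```

```text
[0.579 0.08  0.083] [0.21 2.07 0.61]
xyz [ 0.042 -0.056  0.282] w [-0.012 -0.515 -0.179] rows 4.0
xyz [0.   0.   0.36] w [0. 0. 0.] rows 3.0
```

>>> {"fn": "send_rows", "kwargs": {
  "deltas": [
    {"x":0.04,"y":-0.056,"z":0.28,"wx":-0.012,"wy":-0.515,"wz":-0.179},
    {"x":0.042,"y":-0.056,"z":0.282,"wx":-0.012,"wy":-0.515,"wz":-0.179},
    {"x":0.042,"y":-0.056,"z":0.282,"wx":-0.012,"wy":-0.515,"wz":-0.179},
    {"x":0.042,"y":-0.056,"z":0.282,"wx":-0.012,"wy":-0.515,"wz":-0.179},
    {"x":0.042,"y":-0.056,"z":0.282,"wx":-0.012,"wy":-0.515,"wz":-0.179},
    {"x":0.042,"y":-0.056,"z":0.282,"wx":-0.012,"wy":-0.515,"wz":-0.179}
  ]
}}

```text
time_s: 14.73
ee_pos: [0.5547, 0.0765, 0.1699]
eef_rot: [[-0.957, -0.139, 0.255], [-0.134, 0.99, 0.036], [-0.258, 0.001, -0.966]]
ft_force: [1.6, 0.6, 1.4]
gripper_width: 0.0853
gripper_force: 0.0
```

Run:
```python
from g import *
R=R_of(8,15);go([.579,.08,.083],R)
s=telemetry.get_state();f=eyes.grab_frame("wrist");T=wristT(f,s);cv2.imwrite("pics/w8.png",f["frame"][:,:,::-1])
Rt=np.array(s["eef_rot"]);print(s["time_s"])
for n,z in(("hole_1",.13),("plate_top",.142),("nose",.036)):
  for l in eyes.place_of(n,"wrist")[:4]:
    w=onz(*ray(f,l["position"],T),z);print(n,round(l["p"],2),np.round(l["position"]),w,Rt.T@(w-s["ee_pos"]))
# plate edges: light low-saturation columns on a row through the plate
g=f["frame"].astype(int)
for r in(215,230,245,260): print(r,[tuple(g[r,c]) for c in range(220,400,9)])
```

```text
xyz [-0.005  0.     0.361] w [ 0.    -0.001 -0.001] rows 3.0
14.7333
hole_1 0.98 [332. 264.] [0.569 0.088 0.13 ] [-0.005  0.01   0.043]
hole_1 0.9 [276. 268.] [0.576 0.056 0.13 ] [-0.008 -0.024  0.043]
hole_1 0.84 [352. 265.] [0.568 0.1   0.13 ] [-0.005  0.022  0.043]
hole_1 0.69 [303. 267.] [0.573 0.072 0.13 ] [-0.007 -0.007  0.043]
plate_top 0.78 [317. 275.] [0.569 0.08  0.142] [-0.007  0.001  0.031]
nose 0.61 [329. 266.] [0.639 0.101 0.036] [-0.05   0.012  0.152]
nose 0.58 [519. 200.] [0.552 0.244 0.036] [0.015 0.166 0.135]
215 [(np.int64(63), np.int64(101), np.int64(76)), (np.int64(62), np.int64(100), np.int64(78)), (np.int64(63), np.int64(101), np.int64(77)), (np.int64(64), np.int64(102), np.int64(78)), (np.int64(64), np.int64(101), np.int64(78)), (np.int64(64), np.int64(102), np.int64(80)), (np.int64(164), np.int64(159), np.int64(153)), (np.int64(166), np.int64(161), np.int64(154)), (np.int64(156), np.int64(159), np.int64(149)), (np.int64(150), np.int64(155), np.int64(144)), (np.int64(154), np.int64(155), np.int64(145)), (np.int64(166), np.int64(163), np.int64(155)), (np.int64(
[... 2479 characters left out ...]
int64(129), np.int64(125), np.int64(118)), (np.int64(167), np.int64(161), np.int64(153)), (np.int64(163), np.int64(158), np.int64(150)), (np.int64(154), np.int64(148), np.int64(142)), (np.int64(235), np.int64(230), np.int64(222)), (np.int64(166), np.int64(161), np.int64(154)), (np.int64(186), np.int64(180), np.int64(173)), (np.int64(235), np.int64(229), np.int64(222)), (np.int64(168), np.int64(162), np.int64(155)), (np.int64(218), np.int64(211), np.int64(205)), (np.int64(180), np.int64(175), np.int64(168)), (np.int64(129), np.int64(126), np.int64(119)), (np.int64(202), np.int64(192), np.int64(166)), (np.int64(203), np.int64(192), np.int64(166)), (np.int64(198), np.int64(189), np.int64(165))]
```

>>> {"fn": "send_rows", "kwargs": {
  "deltas": [
    {"x":-0.005,"y":0,"z":0.12,"wx":0,"wy":0,"wz":-0.035},
    {"x":-0.005,"y":0,"z":0.24,"wx":0,"wy":0,"wz":-0.035},
    {"x":-0.005,"y":0,"z":0.33,"wx":0,"wy":0,"wz":-0.035},
    {"x":-0.005,"y":0,"z":0.36,"wx":0,"wy":0,"wz":-0.035},
    {"x":-0.005,"y":0,"z":0.36,"wx":0,"wy":0,"wz":-0.035},
    {"x":-0.005,"y":0,"z":0.36,"wx":0,"wy":0,"wz":-0.035}
  ]
}}

```text
time_s: 15.43
ee_pos: [0.5809, 0.0802, 0.0836]
eef_rot: [[-0.952, -0.166, 0.257], [-0.162, 0.986, 0.036], [-0.259, -0.007, -0.966]]
ft_force: [-0.2, -0.7, 0.6]
gripper_width: 0.0856
gripper_force: 0.0
```

>>> {"fn": "send_rows", "kwargs": {
  "deltas": [
    {"x":0,"y":0,"z":0,"wx":0,"wy":0,"wz":0},
    {"x":0,"y":0,"z":0,"wx":0,"wy":0,"wz":0},
    {"x":0,"y":0,"z":0,"wx":0,"wy":0,"wz":0},
    {"x":0,"y":0,"z":0,"wx":0,"wy":0,"wz":0}
  ],
  "fingers": 0.6,
  "newtons": 30
}}

```text
time_s: 15.77
ee_pos: [0.5816, 0.08, 0.0856]
eef_rot: [[-0.951, -0.166, 0.261], [-0.162, 0.986, 0.036], [-0.263, -0.008, -0.965]]
ft_force: [-1.4, -1.9, 6.4]
gripper_width: 0.0643
gripper_force: 34.0
```

>>> {"fn": "send_rows", "kwargs": {
  "deltas": [
    {"x":0,"y":0,"z":0,"wx":0,"wy":0,"wz":0},
    {"x":0,"y":0,"z":0,"wx":0,"wy":0,"wz":0},
    {"x":-0.01,"y":0,"z":-0.04,"wx":0,"wy":0,"wz":0},
    {"x":-0.02,"y":0,"z":-0.08,"wx":0,"wy":0,"wz":0},
    {"x":-0.02,"y":0,"z":-0.08,"wx":0,"wy":0,"wz":0},
    {"x":-0.02,"y":0,"z":-0.08,"wx":0,"wy":0,"wz":0}
  ],
  "fingers": 0.4,
  "newtons": 65
}}

```text
time_s: 16.27
ee_pos: [0.5793, 0.0803, 0.1041]
eef_rot: [[-0.952, -0.166, 0.257], [-0.162, 0.986, 0.037], [-0.259, -0.007, -0.966]]
ft_force: [-0.3, -0.1, -5.5]
gripper_width: 0.0632
gripper_force: 73.1
```

```bash
python3 tilt.py
```

```text
16.2667 [0.579 0.08  0.104] [-0.338 -0.132 -5.49 ] [0.013 0.43  0.043] 0.06318617710199229 73.14799295301782 [ 0.049  0.214  2.02   0.04   0.647 -1.717]
clamp_block [(0.97, array([313., 272.])), (0.81, array([308., 274.]))] [0.565 0.098 0.052] [1.4, 1.4]
hanger [(0.7, array([318., 287.])), (0.69, array([310., 293.]))] [0.569 0.082 0.017] [4.5, 4.5]
plate_top [(0.91, array([318., 233.])), (0.86, array([309., 238.]))] [0.57  0.087 0.154] [0.3, 0.3]
dial [(0.77, array([327., 298.])), (0.82, array([293., 300.]))] [0.536 0.01  0.052] [2.3, 2.3]
```

```bash
cat > hk.py <<'E'
from g import *
from ik import ik
tip=np.array([.562,-.0925,.273]);u=np.array([.9957,-.092,0]);hl=np.array([-.002,-.0075,-.0455])
def tcp(hole,yaw=-5.3,tilt=15): 
    R=R_of(yaw,tilt);return np.array(hole)-R@hl,R
E
python3 - <<'E'
from hk import *
s=telemetry.get_state();p0=np.array(s["ee_pos"]);R0=np.array(s["eef_rot"]);print("hole2 now",p0+R0@hl)
a=go(p0+[-.03,0,.13],R0)
p,R=tcp(tip-.035*u+[0,0,.003]);print(p,ik(*p,15));go(p,R,a)
E
```

```text
hole2 now [0.571 0.071 0.148]
xyz [-0.02   0.016 -0.533] w [0. 0. 0.] rows 4.0
[ 0.538 -0.083  0.232] [-0.06  2.02  0.92]
xyz [ 0.153 -0.635 -0.027] w [0.077 0.001 0.321] rows 4.0
```

>>> {"fn": "send_rows", "kwargs": {
  "deltas": [
    {"x":0,"y":0,"z":-0.07,"wx":0,"wy":0,"wz":0},
    {"x":0,"y":0,"z":-0.15,"wx":0,"wy":0,"wz":0},
    {"x":-0.01,"y":0.01,"z":-0.23,"wx":0,"wy":0,"wz":0},
    {"x":-0.01,"y":0.01,"z":-0.31,"wx":0,"wy":0,"wz":0},
    {"x":-0.02,"y":0.01,"z":-0.39,"wx":0,"wy":0,"wz":0},
    {"x":-0.02,"y":0.016,"z":-0.46,"wx":0,"wy":0,"wz":0},
    {"x":-0.02,"y":0.016,"z":-0.51,"wx":0,"wy":0,"wz":0},
    {"x":-0.02,"y":0.016,"z":-0.533,"wx":0,"wy":0,"wz":0},
    {"x":-0.02,"y":0.016,"z":-0.533,"wx":0,"wy":0,"wz":0}
  ]
}}

```text
time_s: 17.62
ee_pos: [0.5503, 0.0801, 0.2357]
eef_rot: [[-0.951, -0.166, 0.26], [-0.162, 0.986, 0.037], [-0.263, -0.007, -0.965]]
ft_force: [0.5, 0.2, -6.0]
gripper_width: 0.0633
gripper_force: 74.8
```

>>> {"fn": "send_rows", "kwargs": {
  "deltas": [
    {"x":0.01,"y":-0.05,"z":0,"wx":0.006,"wy":0,"wz":0.025},
    {"x":0.025,"y":-0.11,"z":0,"wx":0.013,"wy":0,"wz":0.055},
    {"x":0.045,"y":-0.18,"z":0,"wx":0.022,"wy":0,"wz":0.09},
    {"x":0.06,"y":-0.25,"z":-0.01,"wx":0.03,"wy":0,"wz":0.126},
    {"x":0.077,"y":-0.32,"z":-0.01,"wx":0.039,"wy":0,"wz":0.161},
    {"x":0.094,"y":-0.39,"z":-0.02,"wx":0.047,"wy":0,"wz":0.197},
    {"x":0.111,"y":-0.46,"z":-0.02,"wx":0.056,"wy":0,"wz":0.232},
    {"x":0.126,"y":-0.52,"z":-0.02,"wx":0.063,"wy":0,"wz":0.263},
    {"x":0.139,"y":-0.575,"z":-0.025,"wx":0.07,"wy":0,"wz":0.29},
    {"x":0.148,"y":-0.615,"z":-0.027,"wx":0.075,"wy":0,"wz":0.311},
    {"x":0.153,"y":-0.635,"z":-0.027,"wx":0.077,"wy":0,"wz":0.321},
    {"x":0.153,"y":-0.635,"z":-0.027,"wx":0.077,"wy":0,"wz":0.321}
  ]
}}

```text
time_s: 18.62
ee_pos: [0.537, -0.084, 0.2305]
eef_rot: [[-0.962, 0.094, 0.257], [0.091, 0.996, -0.024], [-0.258, 0.0, -0.966]]
ft_force: [0.6, 0.3, -7.2]
gripper_width: 0.0634
gripper_force: 74.8
```

```bash
cat > look.py <<'E'
from hk import *
import sys
s=telemetry.get_state();f=eyes.grab_frame("wrist");T=wristT(f,s);R0=np.array(s["eef_rot"]);p0=np.array(s["ee_pos"])
print(s["time_s"],p0,R0.tolist(),np.array(s["ft_force"]),np.array(s["ft_torque"]),s["gripper_width"],s["gripper_force"])
print("hole2 pred",p0+R0@hl,"px",proj(f,p0+R0@hl,T),"tip px",proj(f,tip,T))
for n in("hole_1","plate_top","hook_tip","hook_seat"):
    for l in eyes.place_of(n,"wrist")[:4]: print("wrist",n,round(l["p"],2),np.round(l["position"],1))
F={c:eyes.grab_frame(c) for c in("scene","side")}
for c in F: 
    cv2.imwrite(f"pics/{c}_{sys.argv[1]}.png",F[c]["frame"][:,:,::-1])
    print(c,"pred hole2",proj(F[c],p0+R0@hl),"tip",proj(F[c],tip))
    for n in("hole_1","plate_top","hook_tip","hook_seat","nose","dial"):
        for l in eyes.place_of(n,c)[:4]: print(c,n,round(l["p"],2),np.round(l["position"],1))
cv2.imwrite(f"pics/w_{sys.argv[1]}.png",f["frame"][:,:,::-1])
E
python3 look.py a
```

```text
18.6167 [ 0.537 -0.084  0.23 ] [[-0.9617407075557438, 0.09432705666783457, 0.25721045431817197], [0.09115919037358446, 0.9955412540326072, -0.024240741111122364], [-0.25835017600266863, 0.00013378926337996678, -0.9660513281704152]] [ 0.565  0.3   -7.15 ] [ 0.067  0.369 -0.023] 0.06336874584550112 74.82411067234352
hole2 pred [ 0.527 -0.091  0.275] px [293.959 345.103] tip px [300.034 399.437]
wrist hole_1 0.62 [336.1 345.3]
wrist hole_1 0.58 [377.4 345. ]
wrist hole_1 0.57 [258.8 342.6]
wrist hole_1 0.55 [297.7 342.8]
wrist plate_top 0.68 [319.  367.3]
wrist hook_tip 0.92 [299.6 398.2]
wrist hook_seat 0.68 [304.1 415. ]
scene pred hole2 [360.717 216.55 ] tip [377.519 212.372]
scene hole_1 0.88 [354.3 212. ]
scene hole_1 0.74 [361.9 219.8]
scene hole_1 0.67 [358.5 221.5]
scene hole_1 0.63 [349.3 210.2]
scene plate_top 0.67 [358.5 207.5]
scene hook_tip 0.86 [380.  214.5]
scene hook_tip 0.26 [388.6 215.2]
scene hook_seat 0.7 [390.1 215.2]
scene hook_seat 0.58 [357.4 208.8]
scene nose 0.91 [312.9 226.2]
scene dial 0.68 [355.3 289.6]
side pred hole2 [279.734 237.891] tip [302.661 239.215]
side hole_1 0.95 [280.5 225.1]
side hole_1 0.8 [283. 238.]
side hole_1 0.7 [277.4 235.7]
side hole_1 0.66 [386.5 321.8]
side plate_top 0.93 [279.3 228.1]
side hook_tip 0.62 [303.8 238.3]
side hook_seat 0.57 [322.7 244. ]
side nose 0.94 [300.5 228.2]
side dial 0.7 [254.  308.2]
side dial 0.32 [302.4 238.3]
side dial 0.26 [326.8 242.8]
```

Run:
```python
from hk import *
im=cv2.imread("pics/w_a.png");g=cv2.cvtColor(im,cv2.COLOR_BGR2GRAY)
c=g[318:378,232:408]
cs=cv2.HoughCircles(cv2.resize(c,None,fx=4,fy=4,interpolation=cv2.INTER_CUBIC),cv2.HOUGH_GRADIENT,1,100,param1=80,param2=18,minRadius=35,maxRadius=70)
print(None if cs is None else np.c_[cs[0][:,0]/4+232,cs[0][:,1]/4+318,cs[0][:,2]/4])
# mosaic for viewing
a=cv2.imread("pics/side_a.png")[195:275,240:340];b=cv2.imread("pics/scene_a.png")[185:265,320:420]
o=np.zeros((600,800,3),np.uint8);o[:300,:]=cv2.resize(im[300:420,160:480],(800,300),interpolation=cv2.INTER_CUBIC)
o[300:600,:375]=cv2.resize(a,(375,300),interpolation=cv2.INTER_CUBIC);o[300:600,400:775]=cv2.resize(b,(375,300),interpolation=cv2.INTER_CUBIC);cv2.imwrite("pics/m4.png",o)
```

```text
None
```

View pics/m4.png

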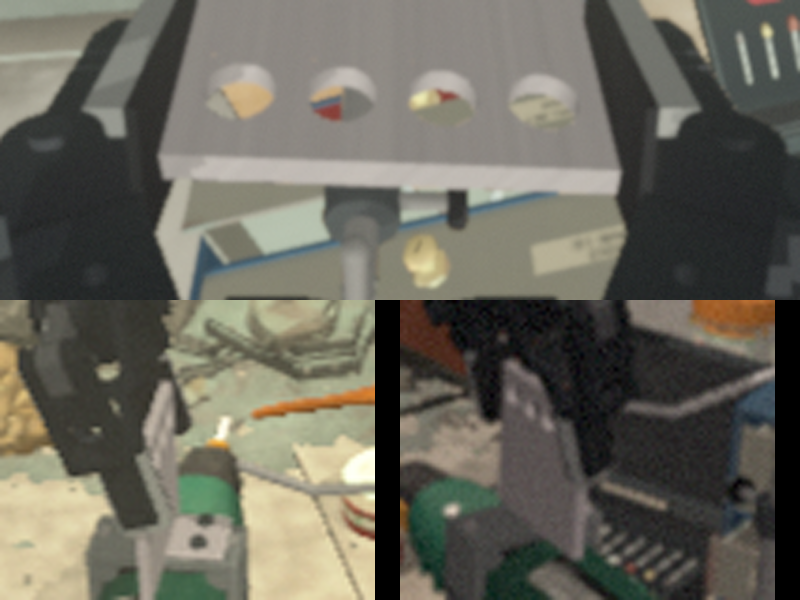

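The wrist crop shows holes 1–4 at full-pixel (256,337), (297,338), (337,339), (378,341) and the hook wire end near (308,394); the side/scene crops show the plate upright just in front of the hook tip.

Run:
```python
from hk import *
s=telemetry.get_state();f=eyes.grab_frame("wrist");T=wristT(f,s)
post=np.array([.665,-.102,0])
for n,p in (("tip",tip),("seat",tip+.03*u-[0,0,.011]),("mid",tip+.015*u-[0,0,.0055]),("posttop",[.665,-.102,.27]),("post.2",[.665,-.102,.2]),("post.15",[.665,-.102,.15]),("base",[.665,-.102,.01])):
    q=proj(f,p,T);print(n,q,"mosaic",(q-[160,300])*2.5)
g=cv2.imread("pics/w_a.png")
for r in range(384,424,4): print(r,[int(v) for v in g[r,280:330:2].mean(1)])
```

```text
tip [297.389 396.575] mosaic [343.472 241.438]
seat [299.969 413.795] mosaic [349.921 284.486]
mid [298.775 405.828] mosaic [346.938 264.57 ]
posttop [302.315 501.074] mosaic [355.787 502.685]
post.2 [305.418 393.451] mosaic [363.545 233.627]
post.15 [306.925 341.185] mosaic [367.313 102.963]
base [309.588 248.846] mosaic [ 373.97  -127.885]
384 [183, 183, 183, 182, 160, 84, 87, 95, 95, 95, 96, 93, 89, 87, 83, 83, 83, 82, 80, 74, 132, 168, 173, 175, 175]
388 [184, 184, 184, 184, 162, 102, 95, 94, 95, 100, 108, 111, 111, 113, 110, 94, 85, 85, 86, 91, 127, 144, 126, 111, 101]
392 [184, 184, 185, 184, 183, 157, 99, 94, 96, 108, 110, 110, 110, 113, 112, 107, 95, 94, 95, 103, 119, 119, 120, 122, 124]
396 [181, 178, 173, 157, 143, 123, 97, 100, 99, 105, 110, 115, 112, 107, 112, 107, 98, 110, 120, 126, 127, 130, 140, 144, 138]
400 [108, 112, 116, 120, 119, 121, 123, 123, 125, 133, 136, 138, 137, 125, 109, 110, 125, 126, 126, 126, 128, 146, 156, 138, 162]
404 [125, 125, 125, 126, 126, 126, 126, 126, 133, 148, 160, 159, 153, 133, 110, 112, 124, 127, 128, 126, 130, 167, 184, 182, 186]
408 [126, 127, 128, 128, 127, 128, 128, 128, 127, 145, 155, 158, 152, 131, 112, 114, 124, 126, 127, 125, 126, 130, 161, 180, 193]
412 [127, 126, 127, 127, 127, 128, 127, 127, 124, 142, 155, 158, 153, 130, 112, 118, 124, 124, 128, 125, 125, 126, 130, 163, 173]
416 [127, 128, 126, 127, 127, 127, 127, 127, 119, 138, 153, 158, 151, 131, 113, 119, 126, 125, 128, 127, 127, 127, 128, 127, 128]
420 [44, 44, 55, 58, 78, 94, 109, 120, 113, 135, 152, 157, 152, 128, 120, 130, 126, 126, 129, 128, 127, 126, 126, 126, 125]
```

>>> {"fn": "send_rows", "kwargs": {
  "deltas": [
    {"x":-0.03,"y":0,"z":0.008,"wx":0,"wy":0,"wz":0},
    {"x":-0.06,"y":0,"z":0.016,"wx":0,"wy":0,"wz":0},
    {"x":-0.09,"y":0,"z":0.024,"wx":0,"wy":0,"wz":0},
    {"x":-0.12,"y":0,"z":0.032,"wx":0,"wy":0,"wz":0},
    {"x":-0.12,"y":0,"z":0.032,"wx":0,"wy":0,"wz":0}
  ]
}}

```text
time_s: 20.03
ee_pos: [0.571, -0.0862, 0.2321]
eef_rot: [[-0.961, 0.092, 0.261], [0.089, 0.996, -0.024], [-0.263, -0.0, -0.965]]
ft_force: [0.4, -0.4, -6.6]
gripper_width: 0.0631
gripper_force: 74.8
```

>>> {"fn": "send_rows", "kwargs": {
  "deltas": [
    {"x":-0.015,"y":0,"z":0.004,"wx":0,"wy":0,"wz":0},
    {"x":-0.03,"y":0,"z":0.008,"wx":0,"wy":0,"wz":0},
    {"x":-0.03,"y":0,"z":0.008,"wx":0,"wy":0,"wz":0}
  ]
}}

```text
time_s: 20.28
ee_pos: [0.5761, -0.0864, 0.2307]
eef_rot: [[-0.962, 0.092, 0.257], [0.089, 0.996, -0.023], [-0.258, 0.0, -0.966]]
ft_force: [-0.5, 1.1, -8.4]
gripper_width: 0.0632
gripper_force: 74.6
```

```bash
python3 look.py b | grep -v -E "dial|nose"
```

```text
20.2833 [ 0.576 -0.086  0.231] [[-0.9618837251617562, 0.09245703037851113, 0.2573546129420063], [0.08944522633537644, 0.9957165498503807, -0.023411617626035757], [-0.2584168159287551, 0.0004998876288569949, -0.9660333841837986]] [-0.51   1.141 -8.437] [ 0.108  0.451 -0.017] 0.06317135460367546 74.63314045860898
hole2 pred [ 0.566 -0.093  0.275] px [293.963 345.103] tip px [294.282 333.629]
wrist hole_1 0.94 [255.4 338.8]
wrist hole_1 0.86 [339.9 345.6]
wrist hole_1 0.78 [300.  343.2]
wrist hole_1 0.68 [375.2 344. ]
wrist plate_top 0.94 [318.1 370.3]
wrist plate_top 0.62 [253.7 339.6]
wrist hook_tip 0.47 [316.3 368.4]
wrist hook_seat 0.92 [298.6 365.1]
scene pred hole2 [379.384 210.748] tip [377.519 212.372]
scene hole_1 0.94 [366. 206.]
scene hole_1 0.88 [380.8 212.2]
scene hole_1 0.69 [375.3 208.6]
scene hole_1 0.55 [382.7 216.9]
scene plate_top 0.93 [377.1 205.9]
scene hook_seat 0.8 [391.5 211.3]
side pred hole2 [304.97 238.19] tip [302.661 239.215]
side hole_1 0.98 [307.8 231.9]
side hole_1 0.87 [307.4 241. ]
side hole_1 0.8 [303.9 226.5]
side hole_1 0.77 [303.7 239.3]
side plate_top 0.95 [304.9 227.1]
side plate_top 0.54 [342.7 251. ]
side plate_top 0.23 [275.8 307.2]
side hook_tip 0.77 [303.4 240.9]
side hook_tip 0.25 [275.6 307.5]
side hook_seat 0.6 [324.2 244.6]
```

>>> {"fn": "send_rows", "kwargs": {
  "deltas": [
    {"x":-0.012,"y":0,"z":0.006,"wx":0,"wy":0,"wz":0},
    {"x":-0.02,"y":0,"z":0.015,"wx":0,"wy":0,"wz":0},
    {"x":-0.02,"y":0,"z":0.015,"wx":0,"wy":0,"wz":0},
    {"x":-0.02,"y":0,"z":0.015,"wx":0,"wy":0,"wz":0}
  ]
}}

```text
time_s: 21.57
ee_pos: [0.5824, -0.0871, 0.2288]
eef_rot: [[-0.961, 0.093, 0.259], [0.089, 0.996, -0.024], [-0.26, 0.0, -0.966]]
ft_force: [0.8, 0.1, -13.4]
gripper_width: 0.0629
gripper_force: 74.3
```

>>> {"fn": "send_rows", "kwargs": {
  "deltas": [
    {"x":0.004,"y":0,"z":0.0155,"wx":0,"wy":0,"wz":0},
    {"x":0.004,"y":0,"z":0.0155,"wx":0,"wy":0,"wz":0},
    {"x":0.004,"y":0,"z":0.0155,"wx":0,"wy":0,"wz":0}
  ]
}}

```text
time_s: 21.82
ee_pos: [0.5836, -0.0874, 0.2269]
eef_rot: [[-0.961, 0.093, 0.262], [0.089, 0.996, -0.025], [-0.264, -0.0, -0.965]]
ft_force: [0.4, -0.7, -7.3]
gripper_width: 0.0631
gripper_force: 74.9
```

>>> {"fn": "send_rows", "kwargs": {
  "deltas": [
    {"x":-0.012,"y":0,"z":0.008,"wx":0,"wy":0,"wz":0},
    {"x":-0.024,"y":0,"z":0.016,"wx":0,"wy":0,"wz":0},
    {"x":-0.035,"y":0,"z":0.025,"wx":0,"wy":0,"wz":0},
    {"x":-0.035,"y":0,"z":0.025,"wx":0,"wy":0,"wz":0}
  ]
}}

```text
time_s: 22.15
ee_pos: [0.5932, -0.0882, 0.2218]
eef_rot: [[-0.961, 0.092, 0.26], [0.089, 0.996, -0.024], [-0.261, -0.0, -0.965]]
ft_force: [0.0, -0.3, -6.9]
gripper_width: 0.0632
gripper_force: 74.9
```

>>> {"fn": "send_rows", "kwargs": {
  "deltas": [
    {"x":-0.012,"y":0,"z":0.008,"wx":0,"wy":0,"wz":0},
    {"x":-0.024,"y":0,"z":0.016,"wx":0,"wy":0,"wz":0},
    {"x":-0.035,"y":0,"z":0.025,"wx":0,"wy":0,"wz":0},
    {"x":-0.035,"y":0,"z":0.025,"wx":0,"wy":0,"wz":0}
  ]
}}

```text
time_s: 22.48
ee_pos: [0.6028, -0.089, 0.2175]
eef_rot: [[-0.961, 0.093, 0.259], [0.089, 0.996, -0.024], [-0.26, 0.0, -0.966]]
ft_force: [-0.2, 0.5, -6.6]
gripper_width: 0.0632
gripper_force: 74.9
```

```bash
python3 look.py c | grep -v -E "dial|nose"
```

```text
22.4833 [ 0.603 -0.089  0.217] [[-0.9613687010375205, 0.09252573976008538, 0.2592473879275917], [0.08937955977854906, 0.995710278081231, -0.023923553607064323], [-0.26034883322039887, 0.00017206175128194954, -0.9655146065366026]] [-0.225  0.516 -6.606] [ 0.017  0.368 -0.047] 0.06322545153230817 74.9000260111643
hole2 pred [ 0.592 -0.096  0.262] px [293.96  345.111] tip px [289.717 304.076]
wrist hole_1 0.79 [254.  339.7]
wrist hole_1 0.79 [340.5 344.7]
wrist hole_1 0.67 [297.4 341.5]
wrist hole_1 0.66 [377.6 346.2]
wrist plate_top 0.69 [318.9 368. ]
wrist plate_top 0.57 [340.8 343.1]
wrist plate_top 0.51 [220.1 143.9]
wrist hook_tip 0.35 [376.3 346.8]
wrist hook_seat 0.59 [294.4 344.3]
scene pred hole2 [391.437 214.203] tip [377.519 212.372]
scene hole_1 0.72 [380.1 256. ]
scene hole_1 0.66 [392.8 217.8]
scene hole_1 0.61 [384.8 214.5]
scene hole_1 0.56 [378.3 210.5]
scene plate_top 0.72 [389.3 206.4]
scene hook_tip 0.83 [378.3 213.9]
scene hook_seat 0.87 [390.3 214.3]
side pred hole2 [322.285 245.835] tip [302.661 239.215]
side hole_1 0.82 [322.  240.9]
side hole_1 0.74 [324.6 245.5]
side hole_1 0.68 [321.1 234.8]
side hole_1 0.57 [322.6 249.7]
side plate_top 0.62 [322.7 234.4]
side plate_top 0.62 [320.3 244.3]
side hook_seat 0.91 [321.7 245.9]
```

>>> {"fn": "send_rows", "kwargs": {
  "deltas": [
    {"x":0.002,"y":0,"z":0.008,"wx":0,"wy":0,"wz":0},
    {"x":0.004,"y":0,"z":0.0155,"wx":0,"wy":0,"wz":0},
    {"x":0.004,"y":0,"z":0.0155,"wx":0,"wy":0,"wz":0},
    {"x":0.004,"y":0,"z":0.0155,"wx":0,"wy":0,"wz":0}
  ]
}}

```text
time_s: 23.77
ee_pos: [0.6039, -0.0895, 0.2154]
eef_rot: [[-0.96, 0.093, 0.263], [0.089, 0.996, -0.025], [-0.264, -0.001, -0.964]]
ft_force: [2.1, -0.8, -1.1]
gripper_width: 0.0633
gripper_force: 75.3
```

>>> {"fn": "send_rows", "kwargs": {
  "deltas": [
    {"x":0.001,"y":0,"z":0.004,"wx":0,"wy":0,"wz":0},
    {"x":0.001,"y":0,"z":0.004,"wx":0,"wy":0,"wz":0},
    {"x":0.001,"y":0,"z":0.004,"wx":0,"wy":0,"wz":0},
    {"x":0.001,"y":0,"z":0.004,"wx":0,"wy":0,"wz":0}
  ],
  "newtons": 20
}}

```text
time_s: 24.1
ee_pos: [0.604, -0.0895, 0.215]
eef_rot: [[-0.96, 0.093, 0.263], [0.089, 0.996, -0.025], [-0.265, -0.001, -0.964]]
ft_force: [0.1, -0.5, 6.3]
gripper_width: 0.0633
gripper_force: 75.9
```

>>> {"fn": "send_rows", "kwargs": {
  "deltas": [
    {"x":0,"y":0,"z":0,"wx":0,"wy":0,"wz":0},
    {"x":0,"y":0,"z":0,"wx":0,"wy":0,"wz":0},
    {"x":0,"y":0,"z":0,"wx":0,"wy":0,"wz":0},
    {"x":0,"y":0,"z":0,"wx":0,"wy":0,"wz":0},
    {"x":0,"y":0,"z":0,"wx":0,"wy":0,"wz":0},
    {"x":0,"y":0,"z":0,"wx":0,"wy":0,"wz":0}
  ],
  "fingers": 1
}}

```text
time_s: 24.6
ee_pos: [0.6019, -0.0887, 0.2123]
eef_rot: [[-0.962, 0.092, 0.258], [0.089, 0.996, -0.024], [-0.259, 0.0, -0.966]]
ft_force: [0.1, -0.2, 0.2]
gripper_width: 0.0855
gripper_force: 0.0
```

```bash
python3 look.py d | grep -v -E "xyz"
```

```text
24.6 [ 0.602 -0.089  0.212] [[-0.9616939482188991, 0.09246824248003006, 0.25805885780534593], [0.08942114883814266, 0.9957155405680309, -0.023546133690706593], [-0.25913048469759803, 0.00043174525850726186, -0.9658422259853934]] [ 0.078 -0.156  0.215] [-0.006  0.159 -0.039] 0.08553373577917468 0.0
hole2 pred [ 0.591 -0.095  0.257] px [293.962 345.106] tip px [288.186 318.741]
wrist hole_1 0.87 [297.5 348.5]
wrist hole_1 0.86 [339.2 349.8]
wrist hole_1 0.77 [376.8 346. ]
wrist hole_1 0.7 [250.3 351.5]
wrist plate_top 0.63 [317.2 377.5]
wrist hook_tip 0.71 [289.2 317.4]
scene pred hole2 [390.755 217.   ] tip [377.519 212.372]
scene hole_1 0.93 [384.6 214.4]
scene hole_1 0.84 [397.  220.8]
scene hole_1 0.83 [391.4 220.3]
scene hole_1 0.67 [378.4 213.7]
scene plate_top 0.65 [387.6 207.9]
scene plate_top 0.42 [391.5 218.5]
scene hook_tip 0.71 [376.5 212.9]
scene hook_tip 0.26 [389.  214.2]
scene hook_seat 0.58 [390.5 217.9]
scene nose 0.57 [329.9 230.1]
scene dial 0.98 [390.5 287.8]
side pred hole2 [321.736 248.468] tip [302.661 239.215]
side hole_1 0.93 [320.5 245.3]
side hole_1 0.86 [322.5 235.6]
side hole_1 0.81 [321.5 238. ]
side hole_1 0.8 [324.8 248.9]
side plate_top 0.8 [323.5 237.9]
side hook_tip 0.69 [360.1 359.2]
side hook_tip 0.18 [319.6 309. ]
side hook_seat 0.85 [323.7 244.3]
side hook_seat 0.62 [297.  392.9]
side nose 0.67 [320.9 235.2]
side dial 0.95 [295.4 316.3]
side dial 0.43 [360.6 358. ]
```

>>> {"fn": "send_rows", "kwargs": {
  "deltas": [
    {"x":0,"y":0,"z":-0.05,"wx":0,"wy":0,"wz":0},
    {"x":0,"y":0,"z":-0.11,"wx":0,"wy":0,"wz":0},
    {"x":0,"y":0,"z":-0.18,"wx":0,"wy":0,"wz":0},
    {"x":0,"y":0,"z":-0.26,"wx":0,"wy":0,"wz":0},
    {"x":0,"y":0,"z":-0.36,"wx":0,"wy":0,"wz":0},
    {"x":0,"y":0,"z":-0.48,"wx":0,"wy":0,"wz":0},
    {"x":0,"y":0,"z":-0.6,"wx":0,"wy":0,"wz":0},
    {"x":0,"y":0,"z":-0.6,"wx":0,"wy":0,"wz":0},
    {"x":0,"y":0,"z":-0.6,"wx":0,"wy":0,"wz":0},
    {"x":0,"y":0,"z":-0.6,"wx":0,"wy":0,"wz":0}
  ]
}}

```text
time_s: 26.38
ee_pos: [0.563, -0.0853, 0.3579]
eef_rot: [[-0.961, 0.092, 0.259], [0.089, 0.996, -0.024], [-0.26, 0.0, -0.966]]
ft_force: [-0.2, 0.3, 0.4]
gripper_width: 0.0854
gripper_force: 0.0
```

```bash
cat > lev.py <<'E'
from g import *
F={c:eyes.grab_frame(c) for c in("scene","side")};P={}
for n in("nose","dial","plate_top","hanger","clamp_block"):
    L=[eyes.place_of(n,c) for c in F]
    if all(L): P[n],e=tri([ray(F[c],l[0]["position"]) for c,l in zip(F,L)]);print(n,P[n],e)
if "nose" in P and "dial" in P: d=P["nose"]-P["dial"];print("pitch deg",np.degrees(np.arctan2(d[2],np.hypot(*d[:2]))))
print(telemetry.get_state()["time_s"],telemetry.get_state()["ft_force"])
E
python3 lev.py
```

```text
nose [0.607 0.088 0.145] [5.6, 5.6]
dial [ 0.547 -0.142  0.155] [0.9, 0.9]
plate_top [ 0.592 -0.087  0.274] [1.8, 1.8]
hanger [ 0.593 -0.089  0.123] [0.3, 0.3]
clamp_block [ 0.595 -0.064  0.158] [1.4, 1.4]
pitch deg -2.494318592948561
26.9833 [ 0.313 -0.661  0.182]
```

>>> {"fn": "send_rows", "kwargs": {
  "deltas": [
    {"x":0,"y":0,"z":0,"wx":0,"wy":0,"wz":0},
    {"x":0,"y":0,"z":0,"wx":0,"wy":0,"wz":0},
    {"x":0,"y":0,"z":0,"wx":0,"wy":0,"wz":0},
    {"x":0,"y":0,"z":0,"wx":0,"wy":0,"wz":0},
    {"x":0,"y":0,"z":0,"wx":0,"wy":0,"wz":0},
    {"x":0,"y":0,"z":0,"wx":0,"wy":0,"wz":0},
    {"x":0,"y":0,"z":0,"wx":0,"wy":0,"wz":0},
    {"x":0,"y":0,"z":0,"wx":0,"wy":0,"wz":0},
    {"x":0,"y":0,"z":0,"wx":0,"wy":0,"wz":0},
    {"x":0,"y":0,"z":0,"wx":0,"wy":0,"wz":0},
    {"x":0,"y":0,"z":0,"wx":0,"wy":0,"wz":0},
    {"x":0,"y":0,"z":0,"wx":0,"wy":0,"wz":0}
  ]
}}

```text
time_s: 27.98
ee_pos: [0.5633, -0.0853, 0.3575]
eef_rot: [[-0.962, 0.092, 0.259], [0.089, 0.996, -0.024], [-0.26, 0.0, -0.966]]
ft_force: [-0.2, -0.1, -0.6]
gripper_width: 0.0855
gripper_force: 0.0
```

```bash
python3 lev.py
```

```text
nose [0.606 0.085 0.15 ] [1.5, 1.5]
dial [ 0.551 -0.138  0.156] [0.1, 0.1]
clamp_block [ 0.595 -0.066  0.156] [0.9, 0.9]
pitch deg -1.6497837065491432
28.5833 [-0.066  0.057 -0.259]
```

>>> {"fn": "send_rows", "kwargs": {
  "deltas": [
    {"x":0,"y":0,"z":0,"wx":0,"wy":0,"wz":0},
    {"x":0,"y":0,"z":0,"wx":0,"wy":0,"wz":0},
    {"x":0,"y":0,"z":0,"wx":0,"wy":0,"wz":0},
    {"x":0,"y":0,"z":0,"wx":0,"wy":0,"wz":0},
    {"x":0,"y":0,"z":0,"wx":0,"wy":0,"wz":0},
    {"x":0,"y":0,"z":0,"wx":0,"wy":0,"wz":0},
    {"x":0,"y":0,"z":0,"wx":0,"wy":0,"wz":0},
    {"x":0,"y":0,"z":0,"wx":0,"wy":0,"wz":0},
    {"x":0,"y":0,"z":0,"wx":0,"wy":0,"wz":0},
    {"x":0,"y":0,"z":0,"wx":0,"wy":0,"wz":0},
    {"x":0,"y":0,"z":0,"wx":0,"wy":0,"wz":0},
    {"x":0,"y":0,"z":0,"wx":0,"wy":0,"wz":0}
  ]
}}

```text
time_s: 29.58
ee_pos: [0.5633, -0.0853, 0.3576]
eef_rot: [[-0.961, 0.092, 0.259], [0.089, 0.996, -0.024], [-0.26, 0.0, -0.966]]
ft_force: [0.3, -0.3, -0.9]
gripper_width: 0.0857
gripper_force: 0.0
```

```bash
python3 lev.py; python3 -c "
from rig import bot
print(bot.hand_in())"
```

```text
nose [0.602 0.078 0.152] [4.8, 4.8]
dial [ 0.548 -0.147  0.155] [0.3, 0.3]
plate_top [ 0.59  -0.092  0.275] [1.8, 1.8]
hanger [ 0.589 -0.091  0.126] [0.7, 0.7]
clamp_block [ 0.59  -0.074  0.164] [1.4, 1.4]
pitch deg -0.6266261740816995
30.1833 [0.533 0.008 0.062]
the job is handed in; nothing more can be done
None
```

The tool hangs from the hook by hole 2, level to about 1–2° by camera measurement, and I handed the job in at about 30 s; it stood on its foot, let go, before I took it afresh, though my first grasp missed and shoved the lying hanger about 4 cm, and the verdict was not shown to me.

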